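# Clamp resin sample mounts in the holder and drive its pins home

### The arm

A 6-joint arm with a two-finger parallel gripper is mounted at the origin on the work surface. World frame = base frame: x ahead of the robot, y to its left, z up, the work surface at z = 0. Lengths are in m, angles in rad, forces in N, time in s.
With the tool pointing down it reaches from about 0.4 to 0.825 m from the base axis. Payload 7 kg.
Tool frame: the origin (TCP) lies between the finger pads; the fingertips stand 11 mm ahead of it and the grasp point (between the pads) lies 8 mm behind it; z points along the fingers, y is the line along which they close (so a half turn about z gives the same grasp; the last joint's range is limited). The gripper opens to 85 mm and grips with 20 to 120 N. Pads are 22 mm wide; open, the fingers measure 114 mm over their backs; the gripper's body (76 mm by 85 mm) begins 54 mm behind the grasp point. The pads swing forward as they close: fully open they stand 13 mm farther back than shut.
Start: joints at [1.528, 0.359, 0.012, 0, -1.224, -0.288], TCP at [0.219, 0.638, 0.242] pointing down, gripper open.
Joint ranges: [-3.07, 3.07], [-1.43, 2.12], [-1.02, 1.25], [-3.03, 1.67], [-3.05, -0], [-3.03, 3.03]. Speed limits (rad/s): [2.39, 2.39, 3.01, 3.14, 3.14, 3.14].

### API

Orientations are given as a unit quaternion [w, x, y, z].
In Python, from bench import monitor, eyes, job gives the robot as it stands.
- The arm moves only by the shell command python3 -m handwheel 'ROWS'. ROWS is JSON, a list that holds one entry, the list of rows, each a list of 7 numbers: the finger opening in mm, from 0 to 85.4, then the shift along the tool's x, y, z in mm, then the turn, a rotation vector about the tool's x, y, z in rad. A call has 1 to 8 rows; each row is the pose to reach, as a shift and turn from the pose commanded when the call began, along the tool's axes at that moment; what a row does not reach only later rows make up. A row lasts 1/8 s, in which the tool goes at most 62.5 mm and 10.7 degrees, less where a joint would pass 70% of its speed; a pose out of reach is approached as far as the arm can. A call with a gripper value outside its range is refused whole. The fingers move at their own pace and stop on an object; the grip force is fixed at half the most. Time passes only in rows, so rows that repeat a pose let the fingers close. It gives the time, the measured TCP pose, the force, the opening and the grip force at its end, in the units of the state.
- monitor.state(): the state, without advancing time (a new reading comes with each control period).
- eyes.capture(name): name is "scene" or "top" or "wrist"; returns a dict with "frame" (420x560x3 uint8, red, green, blue), "z_map" (420x560 float32, m along the optical axis (not along the pixel's ray), 0 where there is no reading), "fx", "fy", "cx", "cy" (pixels), "xyz" and "attitude" of the camera in the world; the wrist camera has in their place "tool_from_camera" (4x4, takes a point from camera to tool coordinates, whose origin is the TCP and whose axes are the flange's). Camera axes: x right, y down, z forward; pixel columns grow to the right and rows downward; lengths in m; the calibration is good to about 2 mm. A picture is of the moment at which its call begins: read the wrist's pose just before it.
- job.finish_job(): hands the job in; it is judged then, once.
The state is a dict: "time": time; "qpos": joint angles; "joint_vel": joint speeds; "tau": joint torques, N m; "tool_pos": TCP position; "orientation": TCP orientation; "contact_force": force on the tool from outside, world axes, zero at the start; "torque": the same for the moment, N m; "gripper_width": opening from 0.0 (shut) to 1.0 (fully open); "grip_force": force on a finger pad.
Only numpy, scipy, OpenCV 4.12 (cv2) and the standard library are available. Lean on these libraries where they do the work, as an engineer would, in place of code of your own. Each camera call takes 0.05 s, during which the arm holds its last target. There are 200 camera calls.

### The job

Seat every amber resin mount on the bench in a pocket of the blue sample holder and fill any pocket left over with a grey blank. Then, with both red drive pins still standing up, gently lower the windowed grey metal plate over the mounts and the two locating posts until it lies flush on the holder; take the mallet and drive both red pins fully down with it, one after the other, and put the mallet back upright in its wooden stand. Leave the jars and other things on the bench where they are.

Things in the scene. Friction and masses are not known exactly. Their poses are not given: they have to be found in the camera images.
- holder: blue sample holder fixed to the bench, block 80 (its x) x 236 (its y) x 24 mm high; origin at the centre of its underside, z up. Four round pockets in a row along its y and, at y = -96 and +96 mm, two upright steel locating posts, 14 mm across, standing 18 mm above the block's top (top 3 mm tapered to 10 mm across), each with a red drive pin sticking out of its top.
- pocket0 (a point): centre of the floor of pocket 0 of the holder (holder y = -66 mm), 18 mm above the bench; pocket 33 mm across, 6 mm deep
- pocket1 (a point): centre of the floor of pocket 1 of the holder (holder y = -26 mm), 18 mm above the bench; pocket 33 mm across, 6 mm deep
- pocket2 (a point): centre of the floor of pocket 2 of the holder (holder y = 26 mm), 18 mm above the bench; pocket 33 mm across, 6 mm deep
- pocket3 (a point): centre of the floor of pocket 3 of the holder (holder y = 66 mm), 18 mm above the bench; pocket 33 mm across, 6 mm deep
- pin_a (a joint): how far the red drive pin in the post at holder y = -96 mm has gone down (m): 0 standing up, 0.012 fully down on its stop. Spring pin: it resists with about 8 N all the way and stays where it is left
- pin_b (a joint): the same for the drive pin in the post at holder y = +96 mm
- pin_a_top (a point): centre of the top of drive pin a, 9 mm across; 14 mm above its post (56 mm above the bench) when up, 2 mm above the post when fully down; moves with the pin
- pin_b_top (a point): the same for drive pin b
- plate: loose grey anodised aluminium clamp plate, 70 (its x) x 220 (its y) x 8 mm, 0.35 kg; origin at the centre of its underside, z up. Round windows 28 mm across at y = -66, -26, 26, 66 mm (over the pockets), a 16 mm hole for a post at y = -96 and 96 mm. Fits either way round; flush, its underside lies on the holder's top, 24 mm above the bench.
- plate_grip (a point): on the black grip block on the middle of the plate, 38 mm above the plate's underside; the block is 30 (plate x) x 14 (plate y) mm and stands from 8 to 53 mm above the underside: pinch its 30 mm from above
- mount0: amber resin sample mount with a dark disc on top, 25 g: flange 30 mm across and 5.5 mm thick below, body 22 mm across above, 22 mm tall in all; origin at the centre of its underside, z up. Two to four of the four are there. Seated, it stands upright with its flange in a pocket and its underside on the pocket's floor.
- mount1: amber resin sample mount with a dark disc on top, 25 g: flange 30 mm across and 5.5 mm thick below, body 22 mm across above, 22 mm tall in all; origin at the centre of its underside, z up. Two to four of the four are there. Seated, it stands upright with its flange in a pocket and its underside on the pocket's floor.
- mount2: amber resin sample mount with a dark disc on top, 25 g: flange 30 mm across and 5.5 mm thick below, body 22 mm across above, 22 mm tall in all; origin at the centre of its underside, z up. Two to four of the four are there. Seated, it stands upright with its flange in a pocket and its underside on the pocket's floor.
- mount3: amber resin sample mount with a dark disc on top, 25 g: flange 30 mm across and 5.5 mm thick below, body 22 mm across above, 22 mm tall in all; origin at the centre of its underside, z up. Two to four of the four are there. Seated, it stands upright with its flange in a pocket and its underside on the pocket's floor.
- blank0: grey plastic filler blank of exactly the same shape, size and origin as a mount, always there; only as many are used as pockets are left over, spare ones stay on the bench
- blank1: grey plastic filler blank of exactly the same shape, size and origin as a mount, always there; only as many are used as pockets are left over, spare ones stay on the bench
- mallet: mallet, 0.45 kg, dead-blow: head a cylinder 34 mm across, 72 mm long along z, black with white faces; origin at the centre of the lower face (the one to strike with), z up along the head. Wooden handle 20 mm wide, 24 mm high, level towards -x, axis 40 mm above the lower face, end 146 mm from the head's axis; centre of mass 9 mm from the head's axis
- stand: wooden mallet stand fixed to the bench, 60 x 60 x 20 mm with a round hole 38 mm across and 14 mm deep (floor 6 mm above the bench) in which the mallet's head stands, any way round; origin at the centre of its underside
- jar_tall: brown jar with white lid, 64 mm across, 100 mm tall; bystander, origin at the centre of its underside
- jar_low: amber jar with cream lid, 72 mm across, 75 mm tall; bystander, origin at the centre of its underside
- dropper: small amber bottle with black cap, 28 mm across, 65 mm tall; bystander, origin at the centre of its underside
- eraser: green eraser, 45 x 22 x 12 mm; bystander, origin at the centre of its underside
- lens_cap: black lens cap, a disc 40 mm across, 12 mm tall; bystander, origin at the centre of its underside

How it is judged:
On the way, in this order (a step that is already met when the one before it is completed fails the run):
1. every mount stands seated in a pocket and blanks fill the other pockets, the plate not yet on ((horizontal distance between mount0 and pocket0 below 0.004 m or horizontal distance between mount0 and pocket1 below 0.004 m or horizontal distance between mount0 and pocket2 below 0.004 m or horizontal distance between mount0 and pocket3 below 0.004 m) and z of mount0 in the frame of holder between 0.0155 and 0.0205 m and angle between each of mount0, mount1, mount2, mount3's own z axis and vertical below 0.06 rad and (horizontal distance between mount1 and pocket0 below 0.004 m or horizontal distance between mount1 and pocket1 below 0.004 m or horizontal distance between mount1 and pocket2 below 0.004 m or horizontal distance between mount1 and pocket3 below 0.004 m) and z of mount1 in the frame of holder between 0.0155 and 0.0205 m and (horizontal distance between mount2 and pocket0 below 0.004 m or horizontal distance between mount2 and pocket1 below 0.004 m or horizontal distance between mount2 and pocket2 below 0.004 m or horizontal distance between mount2 and pocket3 below 0.004 m) and z of mount2 in the frame of holder between 0.0155 and 0.0205 m and (horizontal distance between mount3 and pocket0 below 0.004 m or horizontal distance between mount3 and pocket1 below 0.004 m or horizontal distance between mount3 and pocket2 below 0.004 m or horizontal distance between mount3 and pocket3 below 0.004 m) and z of mount3 in the frame of holder between 0.0155 and 0.0205 m and ((horizontal distance between mount0 and pocket0 below 0.004 m and z of mount0 in the frame of holder between 0.0155 and 0.0205 m) or (horizontal distance between mount1 and pocket0 below 0.004 m and z of mount1 in the frame of holder between 0.0155 and 0.0205 m) or (horizontal distance between mount2 and pocket0 below 0.004 m and z of mount2 in the frame of holder between 0.0155 and 0.0205 m) or (horizontal distance between mount3 and pocket0 below 0.004 m and z of mount3 in the frame of holder between 0.0155 and 0.0205 m) or (horizontal distance between blank0 and pocket0 below 0.004 m and z of blank0 in the frame of holder between 0.0155 and 0.0205 m) or (horizontal distance between blank1 and pocket0 below 0.004 m and z of blank1 in the frame of holder between 0.0155 and 0.0205 m)) and ((horizontal distance between mount0 and pocket1 below 0.004 m and z of mount0 in the frame of holder between 0.0155 and 0.0205 m) or (horizontal distance between mount1 and pocket1 below 0.004 m and z of mount1 in the frame of holder between 0.0155 and 0.0205 m) or (horizontal distance between mount2 and pocket1 below 0.004 m and z of mount2 in the frame of holder between 0.0155 and 0.0205 m) or (horizontal distance between mount3 and pocket1 below 0.004 m and z of mount3 in the frame of holder between 0.0155 and 0.0205 m) or (horizontal distance between blank0 and pocket1 below 0.004 m and z of blank0 in the frame of holder between 0.0155 and 0.0205 m) or (horizontal distance between blank1 and pocket1 below 0.004 m and z of blank1 in the frame of holder between 0.0155 and 0.0205 m)) and ((horizontal distance between mount0 and pocket2 below 0.004 m and z of mount0 in the frame of holder between 0.0155 and 0.0205 m) or (horizontal distance between mount1 and pocket2 below 0.004 m and z of mount1 in the frame of holder between 0.0155 and 0.0205 m) or (horizontal distance between mount2 and pocket2 below 0.004 m and z of mount2 in the frame of holder between 0.0155 and 0.0205 m) or (horizontal distance between mount3 and pocket2 below 0.004 m and z of mount3 in the frame of holder between 0.0155 and 0.0205 m) or (horizontal distance between blank0 and pocket2 below 0.004 m and z of blank0 in the frame of holder between 0.0155 and 0.0205 m) or (horizontal distance between blank1 and pocket2 below 0.004 m and z of blank1 in the frame of holder between 0.0155 and 0.0205 m)) and ((horizontal distance between mount0 and pocket3 below 0.004 m and z of mount0 in the frame of holder between 0.0155 and 0.0205 m) or (horizontal distance between mount1 and pocket3 below 0.004 m and z of mount1 in the frame of holder between 0.0155 and 0.0205 m) or (horizontal distance between mount2 and pocket3 below 0.004 m and z of mount2 in the frame of holder between 0.0155 and 0.0205 m) or (horizontal distance between mount3 and pocket3 below 0.004 m and z of mount3 in the frame of holder between 0.0155 and 0.0205 m) or (horizontal distance between blank0 and pocket3 below 0.004 m and z of blank0 in the frame of holder between 0.0155 and 0.0205 m) or (horizontal distance between blank1 and pocket3 below 0.004 m and z of blank1 in the frame of holder between 0.0155 and 0.0205 m)) and value of joint each of pin_a, pin_b below 0.004 m and not (horizontal distance between plate and holder below 0.003 m and z of plate in the frame of holder between 0.022 and 0.0258 m and angle between plate's own z axis and vertical below 0.02 rad and angle between the y axis of plate and the y axis of holder, either way round below 0.03 rad)), for 0.2 s.
2. the plate lies flush over the posts with both drive pins still up ((horizontal distance between mount0 and pocket0 below 0.004 m or horizontal distance between mount0 and pocket1 below 0.004 m or horizontal distance between mount0 and pocket2 below 0.004 m or horizontal distance between mount0 and pocket3 below 0.004 m) and z of mount0 in the frame of holder between 0.0155 and 0.0205 m and angle between each of mount0, mount1, mount2, mount3's own z axis and vertical below 0.06 rad and (horizontal distance between mount1 and pocket0 below 0.004 m or horizontal distance between mount1 and pocket1 below 0.004 m or horizontal distance between mount1 and pocket2 below 0.004 m or horizontal distance between mount1 and pocket3 below 0.004 m) and z of mount1 in the frame of holder between 0.0155 and 0.0205 m and (horizontal distance between mount2 and pocket0 below 0.004 m or horizontal distance between mount2 and pocket1 below 0.004 m or horizontal distance between mount2 and pocket2 below 0.004 m or horizontal distance between mount2 and pocket3 below 0.004 m) and z of mount2 in the frame of holder between 0.0155 and 0.0205 m and (horizontal distance between mount3 and pocket0 below 0.004 m or horizontal distance between mount3 and pocket1 below 0.004 m or horizontal distance between mount3 and pocket2 below 0.004 m or horizontal distance between mount3 and pocket3 below 0.004 m) and z of mount3 in the frame of holder between 0.0155 and 0.0205 m and ((horizontal distance between mount0 and pocket0 below 0.004 m and z of mount0 in the frame of holder between 0.0155 and 0.0205 m) or (horizontal distance between mount1 and pocket0 below 0.004 m and z of mount1 in the frame of holder between 0.0155 and 0.0205 m) or (horizontal distance between mount2 and pocket0 below 0.004 m and z of mount2 in the frame of holder between 0.0155 and 0.0205 m) or (horizontal distance between mount3 and pocket0 below 0.004 m and z of mount3 in the frame of holder between 0.0155 and 0.0205 m) or (horizontal distance between blank0 and pocket0 below 0.004 m and z of blank0 in the frame of holder between 0.0155 and 0.0205 m) or (horizontal distance between blank1 and pocket0 below 0.004 m and z of blank1 in the frame of holder between 0.0155 and 0.0205 m)) and ((horizontal distance between mount0 and pocket1 below 0.004 m and z of mount0 in the frame of holder between 0.0155 and 0.0205 m) or (horizontal distance between mount1 and pocket1 below 0.004 m and z of mount1 in the frame of holder between 0.0155 and 0.0205 m) or (horizontal distance between mount2 and pocket1 below 0.004 m and z of mount2 in the frame of holder between 0.0155 and 0.0205 m) or (horizontal distance between mount3 and pocket1 below 0.004 m and z of mount3 in the frame of holder between 0.0155 and 0.0205 m) or (horizontal distance between blank0 and pocket1 below 0.004 m and z of blank0 in the frame of holder between 0.0155 and 0.0205 m) or (horizontal distance between blank1 and pocket1 below 0.004 m and z of blank1 in the frame of holder between 0.0155 and 0.0205 m)) and ((horizontal distance between mount0 and pocket2 below 0.004 m and z of mount0 in the frame of holder between 0.0155 and 0.0205 m) or (horizontal distance between mount1 and pocket2 below 0.004 m and z of mount1 in the frame of holder between 0.0155 and 0.0205 m) or (horizontal distance between mount2 and pocket2 below 0.004 m and z of mount2 in the frame of holder between 0.0155 and 0.0205 m) or (horizontal distance between mount3 and pocket2 below 0.004 m and z of mount3 in the frame of holder between 0.0155 and 0.0205 m) or (horizontal distance between blank0 and pocket2 below 0.004 m and z of blank0 in the frame of holder between 0.0155 and 0.0205 m) or (horizontal distance between blank1 and pocket2 below 0.004 m and z of blank1 in the frame of holder between 0.0155 and 0.0205 m)) and ((horizontal distance between mount0 and pocket3 below 0.004 m and z of mount0 in the frame of holder between 0.0155 and 0.0205 m) or (horizontal distance between mount1 and pocket3 below 0.004 m and z of mount1 in the frame of holder between 0.0155 and 0.0205 m) or (horizontal distance between mount2 and pocket3 below 0.004 m and z of mount2 in the frame of holder between 0.0155 and 0.0205 m) or (horizontal distance between mount3 and pocket3 below 0.004 m and z of mount3 in the frame of holder between 0.0155 and 0.0205 m) or (horizontal distance between blank0 and pocket3 below 0.004 m and z of blank0 in the frame of holder between 0.0155 and 0.0205 m) or (horizontal distance between blank1 and pocket3 below 0.004 m and z of blank1 in the frame of holder between 0.0155 and 0.0205 m)) and horizontal distance between plate and holder below 0.003 m and z of plate in the frame of holder between 0.022 and 0.0258 m and angle between plate's own z axis and vertical below 0.02 rad and angle between the y axis of plate and the y axis of holder, either way round below 0.03 rad and value of joint each of pin_a, pin_b below 0.004 m), for 0.2 s.
3. one drive pin is down under the mallet's face, the other still up (horizontal distance between plate and holder below 0.003 m and z of plate in the frame of holder between 0.022 and 0.0258 m and angle between plate's own z axis and vertical below 0.02 rad and angle between the y axis of plate and the y axis of holder, either way round below 0.03 rad and (((value of joint pin_a above 0.0095 m and horizontal distance between mallet and pin_a_top below 0.017 m and z of mallet in the frame of pin_a_top between -0.006 and 0.01 m) and value of joint pin_b below 0.006 m) or ((value of joint pin_b above 0.0095 m and horizontal distance between mallet and pin_b_top below 0.017 m and z of mallet in the frame of pin_b_top between -0.006 and 0.01 m) and value of joint pin_a below 0.006 m))), for 0.05 s.
4. the other drive pin is down under the mallet's face too (horizontal distance between plate and holder below 0.003 m and z of plate in the frame of holder between 0.022 and 0.0258 m and angle between plate's own z axis and vertical below 0.02 rad and angle between the y axis of plate and the y axis of holder, either way round below 0.03 rad and value of joint each of pin_a, pin_b above 0.0095 m and ((value of joint pin_a above 0.0095 m and horizontal distance between mallet and pin_a_top below 0.017 m and z of mallet in the frame of pin_a_top between -0.006 and 0.01 m) or (value of joint pin_b above 0.0095 m and horizontal distance between mallet and pin_b_top below 0.017 m and z of mallet in the frame of pin_b_top between -0.006 and 0.01 m))), for 0.05 s.
At the end, for the whole second after the job is handed in: Every mount stands in a pocket (within 4 mm of its centre, on its floor), blanks fill the other pockets, the plate is flush on the holder (2 mm, 3 mm sideways), both drive pins are down at least 9.5 of 12 mm, and the mallet stands upright in its stand, all at rest ((horizontal distance between mount0 and pocket0 below 0.004 m or horizontal distance between mount0 and pocket1 below 0.004 m or horizontal distance between mount0 and pocket2 below 0.004 m or horizontal distance between mount0 and pocket3 below 0.004 m) and z of mount0 in the frame of holder between 0.0155 and 0.0205 m and angle between each of mount0, mount1, mount2, mount3's own z axis and vertical below 0.06 rad and (horizontal distance between mount1 and pocket0 below 0.004 m or horizontal distance between mount1 and pocket1 below 0.004 m or horizontal distance between mount1 and pocket2 below 0.004 m or horizontal distance between mount1 and pocket3 below 0.004 m) and z of mount1 in the frame of holder between 0.0155 and 0.0205 m and (horizontal distance between mount2 and pocket0 below 0.004 m or horizontal distance between mount2 and pocket1 below 0.004 m or horizontal distance between mount2 and pocket2 below 0.004 m or horizontal distance between mount2 and pocket3 below 0.004 m) and z of mount2 in the frame of holder between 0.0155 and 0.0205 m and (horizontal distance between mount3 and pocket0 below 0.004 m or horizontal distance between mount3 and pocket1 below 0.004 m or horizontal distance between mount3 and pocket2 below 0.004 m or horizontal distance between mount3 and pocket3 below 0.004 m) and z of mount3 in the frame of holder between 0.0155 and 0.0205 m and ((horizontal distance between mount0 and pocket0 below 0.004 m and z of mount0 in the frame of holder between 0.0155 and 0.0205 m) or (horizontal distance between mount1 and pocket0 below 0.004 m and z of mount1 in the frame of holder between 0.0155 and 0.0205 m) or (horizontal distance between mount2 and pocket0 below 0.004 m and z of mount2 in the frame of holder between 0.0155 and 0.0205 m) or (horizontal distance between mount3 and pocket0 below 0.004 m and z of mount3 in the frame of holder between 0.0155 and 0.0205 m) or (horizontal distance between blank0 and pocket0 below 0.004 m and z of blank0 in the frame of holder between 0.0155 and 0.0205 m) or (horizontal distance between blank1 and pocket0 below 0.004 m and z of blank1 in the frame of holder between 0.0155 and 0.0205 m)) and ((horizontal distance between mount0 and pocket1 below 0.004 m and z of mount0 in the frame of holder between 0.0155 and 0.0205 m) or (horizontal distance between mount1 and pocket1 below 0.004 m and z of mount1 in the frame of holder between 0.0155 and 0.0205 m) or (horizontal distance between mount2 and pocket1 below 0.004 m and z of mount2 in the frame of holder between 0.0155 and 0.0205 m) or (horizontal distance between mount3 and pocket1 below 0.004 m and z of mount3 in the frame of holder between 0.0155 and 0.0205 m) or (horizontal distance between blank0 and pocket1 below 0.004 m and z of blank0 in the frame of holder between 0.0155 and 0.0205 m) or (horizontal distance between blank1 and pocket1 below 0.004 m and z of blank1 in the frame of holder between 0.0155 and 0.0205 m)) and ((horizontal distance between mount0 and pocket2 below 0.004 m and z of mount0 in the frame of holder between 0.0155 and 0.0205 m) or (horizontal distance between mount1 and pocket2 below 0.004 m and z of mount1 in the frame of holder between 0.0155 and 0.0205 m) or (horizontal distance between mount2 and pocket2 below 0.004 m and z of mount2 in the frame of holder between 0.0155 and 0.0205 m) or (horizontal distance between mount3 and pocket2 below 0.004 m and z of mount3 in the frame of holder between 0.0155 and 0.0205 m) or (horizontal distance between blank0 and pocket2 below 0.004 m and z of blank0 in the frame of holder between 0.0155 and 0.0205 m) or (horizontal distance between blank1 and pocket2 below 0.004 m and z of blank1 in the frame of holder between 0.0155 and 0.0205 m)) and ((horizontal distance between mount0 and pocket3 below 0.004 m and z of mount0 in the frame of holder between 0.0155 and 0.0205 m) or (horizontal distance between mount1 and pocket3 below 0.004 m and z of mount1 in the frame of holder between 0.0155 and 0.0205 m) or (horizontal distance between mount2 and pocket3 below 0.004 m and z of mount2 in the frame of holder between 0.0155 and 0.0205 m) or (horizontal distance between mount3 and pocket3 below 0.004 m and z of mount3 in the frame of holder between 0.0155 and 0.0205 m) or (horizontal distance between blank0 and pocket3 below 0.004 m and z of blank0 in the frame of holder between 0.0155 and 0.0205 m) or (horizontal distance between blank1 and pocket3 below 0.004 m and z of blank1 in the frame of holder between 0.0155 and 0.0205 m)) and horizontal distance between plate and holder below 0.003 m and z of plate in the frame of holder between 0.022 and 0.0258 m and angle between plate's own z axis and vertical below 0.02 rad and angle between the y axis of plate and the y axis of holder, either way round below 0.03 rad and value of joint each of pin_a, pin_b above 0.0095 m and horizontal distance between mallet and stand below 0.006 m and z of mallet in the frame of stand between 0.004 and 0.009 m and angle between mallet's own z axis and vertical below 0.1 rad and linear speed of each of mount0, mount1, mount2, mount3, blank0, blank1, plate, mallet below 0.02 m/s); the robot touches nothing.
It fails at once if the plate is banged onto the holder (over 100 N) (contact force between plate and holder above 100 N).
It fails at once if a bystander is pushed more than 30 mm or tipped over (distance of any of jar_tall, jar_low, dropper, eraser, lens_cap from where it was at the start of the episode above 0.03 m or angle between any of jar_tall, jar_low, dropper, eraser, lens_cap's own z axis and vertical above 0.6 rad).
Of mount0, mount1, mount2, mount3 only 2 to 4 are there at a start; the rules pass over those that are not, and their reading is None.
At some moment in a run one of mount0, mount1, mount2, mount3, blank0, blank1, plate may be knocked a few centimetres aside while the robot is not near it.
It also fails if it takes over 184 s, if anything falls off the work surface, if the arm or the gripper's body presses on something with over 40 N, if the wrist force passes 120 N, or if a joint passes its speed limit or range.

## Working session

There is one attempt and no reset: what is moved stays moved. The work goes in short steps, Python scripts to look and compute and a shell command to move; the robot and the scene stay as the last step left them, time stands still between calls to the robot, and variables do not carry over. Pictures are saved under pics/ and viewed, at most 14 in all, crops included, and the job is handed in when it is done.

```bash
ls; mkdir -p pics; python3 - <<'E'
from bench import monitor, eyes, job
import cv2, numpy as np
s=monitor.state(); print(s)
for n in ("top","scene"):
    c=eyes.capture(n); cv2.imwrite(f"pics/{n}0.png",c["frame"][:,:,::-1]); np.savez(f"pics/{n}0.npz",**c)
    print(n,c["fx"],c["cx"],c["cy"],c["xyz"],c["attitude"])
E
```

```text
pics
{'time': 0.0, 'qpos': array([ 1.52809838e+00,  3.59410089e-01,  1.10577357e-02, -3.38069775e-04,
       -1.22409440e+00, -2.88070266e-01]), 'joint_vel': array([ 0.00086895, -0.00031684,  0.001678  , -0.00035551,  0.00053229,
        0.00055337]), 'tau': array([-7.35587309e-05, -5.83324099e+01,  2.93410581e+01,  6.93645492e+00,
       -5.81895554e-03, -9.08764179e-06]), 'tool_pos': array([0.21911576, 0.63795894, 0.24135035]), 'orientation': array([ 8.38459249e-04,  9.86345365e-01, -1.64687933e-01, -5.67466611e-05]), 'contact_force': array([-0.11359596, -0.0526837 , -0.93571005]), 'torque': array([-0.00682783,  0.01423341, -0.01958964]), 'grip_force': 0.0, 'gripper_width': 0.9982562543801049}
top 415.49535943319574 287.19430640670623 203.7032136037589 [0.39728543 0.01365909 1.14867093] [-0.05731561  0.70800257 -0.70027778  0.07112182]
scene 409.8672283349878 286.28694150522097 207.35328690132553 [1.28987274 0.39228425 0.74116512] [-0.21759137  0.46237827  0.77862147 -0.3641551 ]
```

View pics/top0.png

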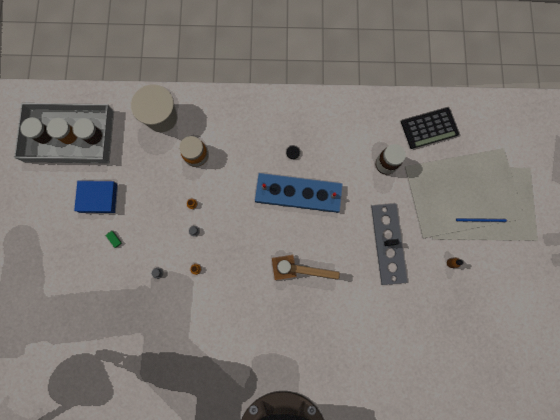

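View pics/scene0.png

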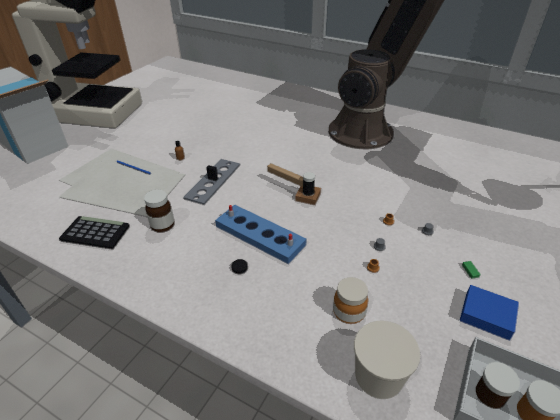

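The top view shows two amber mounts at (192,203) and (196,268), and two blanks at (194,230) and (157,272). It also shows the holder (300,193), the plate (389,244), and the mallet in its stand (285,267) with its handle pointing right. The scene view agrees, with mounts at (389,219) and (373,265), so there are two mounts and both blanks are needed.

```bash
cat > h.py <<'E'
from bench import monitor, eyes, job
import cv2, numpy as np
from scipy.spatial.transform import Rotation as R
def rot(q): return R.from_quat([q[1],q[2],q[3],q[0]]).as_matrix()
def cam(n, png=None):
    s=monitor.state(); c=eyes.capture(n); T=np.eye(4)
    if n=="wrist":
        T[:3,:3]=rot(s["orientation"]); T[:3,3]=s["tool_pos"]; T=T@c["tool_from_camera"]
    else: T[:3,:3]=rot(c["attitude"]); T[:3,3]=c["xyz"]
    c["T"]=T
    if png: cv2.imwrite("pics/"+png,c["frame"][:,:,::-1])
    return c
def ray(c,u,v,z):
    d=c["T"][:3,:3]@np.array([(u-c["cx"])/c["fx"],(v-c["cy"])/c["fy"],1]); o=c["T"][:3,3]
    return o+d*(z-o[2])/d[2]
def cloud(c):
    v,u=np.mgrid[:420,:560]; z=c["z_map"]
    p=np.stack([(u-c["cx"])/c["fx"]*z,(v-c["cy"])/c["fy"]*z,z],-1)
    return p@c["T"][:3,:3].T+c["T"][:3,3]
def blobs(mask,amin=5):
    n,l,st,ce=cv2.connectedComponentsWithStats(mask.astype(np.uint8))
    return [(l==i,st[i,4],ce[i]) for i in range(1,n) if st[i,4]>=amin]
E
python3 - <<'E'
from h import *
c=cam("top"); P=cloud(c); z=c["z_map"]
print("R",c["T"][:3,:3].round(2).tolist()); print("bench z",P[300:320,380:420,2].mean())
for nm,(u,v,r,h) in dict(m_a=(192,203,7,.022),m_b=(196,268,7,.022),b_a=(194,230,7,.022),b_b=(157,272,7,.022)).items():
    m=np.zeros(z.shape,bool); m[v-r:v+r+1,u-r:u+r+1]=1
    m&=(P[...,2]>.017)&(P[...,2]<.03); q=P[m]
    print(nm,m.sum(),q.mean(0).round(4))
# holder / plate / stand
f=cv2.cvtColor(c["frame"],cv2.COLOR_RGB2HSV)
def rect(m,nm):
    (x,y),(w,h),a=cv2.minAreaRect(P[m][:,:2].astype(np.float32)); print(nm,m.sum(),x,y,w,h,a,P[m][:,2].mean())
b=np.zeros(z.shape,bool); b[165:222,245:355]=1
rect(b&(abs(P[...,2]-.024)<.004)&(f[...,0]>95)&(f[...,0]<130)&(f[...,1]>90),"holder")
b[:]=0; b[200:290,365:412]=1
rect(b&(abs(P[...,2]-.008)<.0035)&(f[...,2]<140),"plate")
rect(b&(P[...,2]>.045),"grip")
b[:]=0; b[245:290,262:345]=1
m=b&(P[...,2]>.06); rect(m,"head")
m=b&(P[...,2]>.045)&(P[...,2]<.065); rect(m,"handle")
b[:]=0; b[165:222,245:355]=1
for mm,a,ce in blobs(b&((f[...,0]<8)|(f[...,0]>172))&(f[...,1]>120),3): print("pin",a,ce,ray(c,*ce,.05)[:2],P[mm].max(0))
E
```

```text
R [[0.01, -0.98, 0.18], [-1.0, -0.01, -0.02], [0.02, -0.18, -0.98]]
bench z 0.003972470051182814
m_a 47 [0.6052 0.258  0.0214]
m_b 50 [0.4261 0.2384 0.0215]
b_a 52 [0.5296 0.2485 0.0213]
b_b 56 [0.4145 0.3412 0.0215]
holder 1765 0.6384532451629639 -0.03839053213596344 0.23461198806762695 0.07956566661596298 83.2289047241211 0.023708631580747347
plate 1412 0.5016117691993713 -0.29114294052124023 0.2203344851732254 0.0742640495300293 5.9366230964660645 0.007711105573060235
grip 87 0.4553200900554657 -0.14327038824558258 0.01694711297750473 0.33420389890670776 17.392162322998047 0.3548549523600877
head 182 0.4282713830471039 -0.061521902680397034 0.049912527203559875 0.15478365123271942 4.5262932777404785 0.156935454305734
handle 388 0.4222305715084076 -0.0691821351647377 0.1518130749464035 0.024140305817127228 84.06478118896484 0.056971962661994294
pin 9 [263.88888889 185.33333333] [0.6492646  0.05662305] [0.65213081 0.05895742 0.06032047]
pin 9 [334. 194.] [ 0.62783672 -0.13343655] [ 0.62978954 -0.12988893  0.05804901]
```

```bash
cat >> h.py <<'E'
def go(x,y,z,yaw=None):
    "print shift (mm) and tool-z turn for target world pose, tool down"
    s=monitor.state(); M=rot(s["orientation"]); d=M.T@(np.array([x,y,z])-s["tool_pos"])*1e3
    t=0
    if yaw is not None:
        X=R.from_euler("z",yaw).as_matrix()@np.diag([1,-1,-1.]); t=R.from_matrix(M.T@X).as_rotvec()
    print("row",d.round(1),np.round(t,3))
E
for i in 1; do python3 -m handwheel '[[[60,50,35,0,0,0,0.17],[60,100,70,0,0,0,0.34],[60,150,105,0,0,0,0.51],[60,200,140,0,0,0,0.68],[60,250,175,0,0,0,0.85],[60,300,210,0,0,0,1.02],[60,345,245,0,0,0,1.19],[60,391,276,0,0,0,1.358]]]'; python3 -m handwheel '[[[60,0,0,0,0,0,0],[60,0,0,0,0,0,0]]]'; done
python3 - <<'E'
from h import *
c=cam("wrist","w1.png"); print(c["T"].round(3).tolist(), c["fx"],c["cx"],c["cy"], c["tool_from_camera"].round(3).tolist())
s=monitor.state(); print(s["qpos"])
go(.5,.25,.24,np.radians(-96.7))
E
```

```text
time: 1.15
tool_pos: [0.5, 0.2485, 0.2424]
orientation: [0.0, -0.662, 0.749, 0.0]
contact_force: [0.9, 0.6, -0.2]
gripper_width: 0.702
grip_force: 0.0
time: 1.4
tool_pos: [0.4994, 0.2501, 0.2421]
orientation: [-0.0, -0.664, 0.748, 0.0]
contact_force: [0.5, 0.4, 0.2]
gripper_width: 0.704
grip_force: 0.0
[[-0.993, 0.113, 0.036, 0.49], [0.119, 0.946, 0.3, 0.173], [-0.0, 0.302, -0.953, 0.373], [0.0, 0.0, 0.0, 1.0]] 366.359454311305 283.464158279044 205.27744439982484 [[-0.001, -0.953, -0.303, 0.078], [1.0, -0.001, -0.001, 0.0], [0.001, -0.303, 0.953, -0.131], [0.0, 0.0, 0.0, 1.0]]
[ 8.15808312e-01  1.68113722e-01 -2.48131879e-01 -1.63352833e-04
 -1.15478022e+00 -9.32800637e-01]
row [ 0.5 -0.9  2.1] [ 0. -0. -0.]
```

View pics/w1.png

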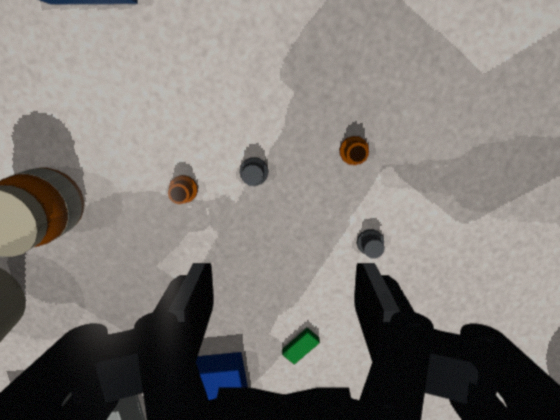

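The wrist view shows amber mounts at (182,188) and (355,150), and blanks at (254,171) and (371,242). All four are upright and well clear of each other. Next I'll measure each one from its top points.

```bash
cat >> h.py <<'E'
def parts(c,zlo=.018,zhi=.027,lo=60,hi=2000):
    "discs at the part-top height: centre from min enclosing circle of top points"
    P=cloud(c); z=P[...,2]; out=[]
    for m,a,ce in blobs((z>zlo)&(z<zhi)&(c["z_map"]>0.1),lo):
        q=P[m][:,:2].astype(np.float32); (x,y),r=cv2.minEnclosingCircle(q); zz=np.median(z[m])
        if a<hi and .007<r<.017: out.append((x,y)); print("part px",ce.round(0),"n",a,"xy",round(x,4),round(y,4),"r",round(r,4),"ray",ray(c,*ce,.022)[:2].round(4),"z",zz.round(4),c["frame"][m].mean(0).round(0))
    return out
E
python3 - <<'E'
from h import *
parts(cam("wrist"))
E
```

```text
part px [357. 153.] n 398 xy 0.4267 0.2404 r 0.0112 ray [0.4267 0.2399] z 0.0219 [70. 36.  7.]
part px [252. 174.] n 380 xy 0.5301 0.2495 r 0.011 ray [0.5299 0.2493] z 0.0218 [74. 76. 79.]
part px [178. 193.] n 373 xy 0.6061 0.2591 r 0.0111 ray [0.6054 0.2589] z 0.0219 [101.  70.  50.]
part px [373. 248.] n 324 xy 0.4153 0.3432 r 0.0114 ray [0.4154 0.342 ] z 0.0216 [76. 77. 79.]
```

```bash
python3 -m handwheel '[[[50,-10,-50,40,0,0,0],[50,-21.4,-105,80,0,0,0],[50,-21.4,-105,130,0,0,0],[50,-21.4,-105,180,0,0,0],[50,-21.4,-105,212,0,0,0],[50,-21.4,-105,224,0,0,0],[50,-21.4,-105,224,0,0,0],[20,-21.4,-105,224,0,0,0]]]'; python3 -m handwheel '[[[12,0,0,0,0,0,0],[10,0,0,0,0,0,0],[10,0,0,0,0,0,0],[10,0,0,0,0,0,0]]]'; python3 -m handwheel '[[[10,0,0,-50,0,0,0],[10,0,0,-110,0,0,0],[10,0,0,-160,0,0,0],[10,0,0,-182,0,0,0]]]'
python3 - <<'E'
from h import *
go(.6385,.03,.22)
E
```

```text
time: 2.5
tool_pos: [0.607, 0.2603, 0.0201]
orientation: [0.001, -0.665, 0.747, -0.0]
contact_force: [0.2, -0.1, 0.3]
gripper_width: 0.388
grip_force: 0.0
time: 3.0
tool_pos: [0.6072, 0.2601, 0.0205]
orientation: [0.002, -0.664, 0.747, -0.0]
contact_force: [-2.3, 1.1, 6.4]
gripper_width: 0.225
grip_force: 58.6
time: 3.5
tool_pos: [0.6074, 0.2598, 0.2053]
orientation: [0.003, -0.664, 0.748, -0.0]
contact_force: [0.4, -0.5, -1.5]
gripper_width: 0.225
grip_force: 58.7
row [224.5 -58.  -15.4] 0
```

```bash
python3 -m handwheel '[[[10,56,-15,-10,0,0,0],[10,112,-30,-20,0,0,0],[10,168,-45,-30,0,0,0],[10,224,-58,-35,0,0,0],[10,224,-58,-35,0,0,0],[10,224,-58,-35,0,0,0]]]'
python3 - <<'E'
from h import *
c=cam("wrist","w2.png"); P=cloud(c); f=cv2.cvtColor(c["frame"],cv2.COLOR_RGB2HSV)
b=(f[...,0]>95)&(f[...,0]<130)&(f[...,1]>90)&(abs(P[...,2]-.024)<.004)
b[330:]=0
print(P[b].min(0),P[b].max(0),cv2.minAreaRect(P[b][:,:2].astype(np.float32)))
red=((f[...,0]<8)|(f[...,0]>172))&(f[...,1]>120)&(P[...,2]>.035)&(P[...,2]<.062)
for m,a,ce in blobs(red,10):
    t=m&(P[...,2]>.0535); print("pin",a,ce,P[m][:,2].max(), P[t].mean(0), ray(c,*np.argwhere(t).mean(0)[::-1],.056))
for m,a,ce in blobs((P[...,2]>.013)&(P[...,2]<.0205)&(c["z_map"]>.1),150):
    print("pocket",a,ce,cv2.minEnclosingCircle(P[m][:,:2].astype(np.float32)))
E
```

```text
time: 4.25
tool_pos: [0.6373, 0.0297, 0.2359]
orientation: [0.001, -0.664, 0.748, -0.0]
contact_force: [0.6, 0.4, -0.1]
gripper_width: 0.229
grip_force: 58.7
[ 0.43969903 -0.12388153  0.02000533] [0.69187741 0.08238282 0.02764135] ((0.5613982677459717, -0.011288702487945557), (0.19973109662532806, 0.24119973182678223), 83.52722930908203)
pin 95 [272.75789474 210.83157895] 0.05707565746862525 [0.65033458 0.05664062 0.05567021] [0.65030978 0.05652749 0.056     ]
pocket 1261 [270.88263283  20.60269627] ((0.6320896148681641, -0.10399332642555237), 0.01652679219841957)
pocket 1132 [271.66519435  70.59628975] ((0.6367319822311401, -0.06399260461330414), 0.01659003086388111)
pocket 1817 [481.45404513 119.67473858] ((0.4379415214061737, 0.0019875746220350266), 0.03928782418370247)
pocket 979 [272.53830439 130.08886619] ((0.642627477645874, -0.01179956179112196), 0.016572698950767517)
pocket 869 [273.12428078 172.0863061 ] ((0.647294282913208, 0.02815522626042366), 0.01652693934738636)
```

View pics/w2.png

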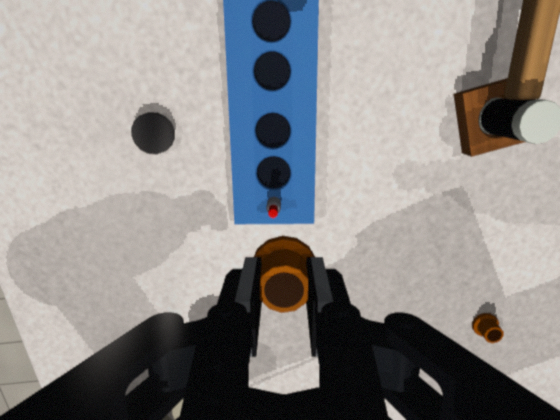

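The pockets come out 16.5 mm in radius and spaced as specified, so those measurements can be trusted. The view shows the pocket row at columns 271-273, pin b at (273,211), and the mount held centred at (284,290).

```bash
python3 -m handwheel '[[[10,0,-5,60,0,0,0],[10,-0.5,-10,120,0,0,0],[10,-0.5,-10,165,0,0,0],[10,-0.5,-10,171,0,0,0],[10,-0.5,-10,171,0,0,0],[10,-0.5,-10,171,0,0,0]]]'
python3 - <<'E'
from h import *
go(.6474,.0290,.0395,np.radians(-96.6))
E
```

```text
time: 5.05
tool_pos: [0.6489, 0.0301, 0.0668]
orientation: [0.002, -0.665, 0.747, -0.001]
contact_force: [-0.0, -0.0, 0.4]
gripper_width: 0.222
grip_force: 58.8
row [ 1.3  1.5 27.3] [-0.004  0.001 -0.002]
```

```bash
python3 -m handwheel '[[[10,1.3,1.5,8,0,0,0],[10,1.3,1.5,14,0,0,0],[10,1.3,1.5,19,0,0,0],[10,1.3,1.5,24,0,0,0],[10,1.3,1.5,27.3,0,0,0],[10,1.3,1.5,27.3,0,0,0],[10,1.3,1.5,27.3,0,0,0]]]'
python3 - <<'E'
from h import *
go(.6474,.0290,.0385,np.radians(-96.6))
E
```

```text
time: 5.92
tool_pos: [0.646, 0.0281, 0.0384]
orientation: [0.0, -0.664, 0.747, -0.0]
contact_force: [-4.4, 0.3, 12.5]
gripper_width: 0.228
grip_force: 60.0
row [-1.  -1.3 -0.1] [-0.001 -0.    -0.002]
```

```bash
python3 -m handwheel '[[[10,0,0,-1,0,0,0],[30,0,0,-1,0,0,0],[50,0,0,-1,0,0,0],[50,0,0,-2,0,0,0],[50,0,0,-40,0,0,0],[50,0,0,-100,0,0,0],[50,0,0,-160,0,0,0],[50,0,0,-195,0,0,0]]]'
python3 -m handwheel '[[[50,-20,0,-5,0,0,0],[50,-40,0,-5,0,0,0],[50,-40,0,-5,0,0,0],[50,-40,0,-5,0,0,0]]]'
python3 - <<'E'
from h import *
c=cam("wrist","w3.png"); 
print("seated:");parts(c,.035,.045)
print("bench:");parts(c)
go(.5301,.2495,.10)
E
```

```text
time: 6.92
tool_pos: [0.6466, 0.0283, 0.2358]
orientation: [0.002, -0.664, 0.747, -0.001]
contact_force: [0.0, 0.0, -0.2]
gripper_width: 0.586
grip_force: 0.0
time: 7.42
tool_pos: [0.6499, 0.0683, 0.2353]
orientation: [-0.001, -0.664, 0.747, 0.0]
contact_force: [-0.0, -0.7, -0.3]
gripper_width: 0.585
grip_force: 0.0
seated:
part px [282. 132.] n 477 xy 0.6456 0.0274 r 0.011 ray [0.6458 0.0291] z 0.04 [95. 48.  6.]
part px [143. 409.] n 185 xy 0.8397 0.3173 r 0.0154 ray [0.8502 0.3341] z 0.0403 [48. 46. 39.]
bench:
part px [503.  73.] n 213 xy 0.436 0.001 r 0.0163 ray [4.455e-01 2.000e-04] z 0.0229 [13. 12. 12.]
part px [506. 304.] n 314 xy 0.4268 0.2401 r 0.0117 ray [0.4279 0.2387] z 0.0216 [73. 40. 13.]
part px [415. 318.] n 83 xy 0.5273 0.2466 r 0.0091 ray [0.5253 0.245 ] z 0.0214 [64. 65. 67.]
part px [146. 398.] n 110 xy 0.8425 0.3177 r 0.011 ray [0.8425 0.3171] z 0.0229 [49. 46. 39.]
row [-166.3  140.1  135.7] 0
```

```bash
python3 -m handwheel '[[[50,-40,35,10,0,0,0],[50,-83,70,30,0,0,0],[50,-125,105,60,0,0,0],[50,-166.3,140.1,90,0,0,0],[50,-166.3,140.1,140,0,0,0],[50,-166.3,140.1,175,0,0,0],[50,-166.3,140.1,175,0,0,0],[50,-166.3,140.1,175,0,0,0]]]'
python3 - <<'E'
from h import *
go(.5301,.2495,.0200,np.radians(-96.6))
E
```

```text
time: 8.48
tool_pos: [0.5318, 0.2497, 0.0631]
orientation: [0.0, -0.664, 0.748, -0.0]
contact_force: [0.3, 0.2, 0.6]
gripper_width: 0.586
grip_force: 0.0
row [ 0.4  1.7 43.1] [-0.001  0.    -0.003]
```

```bash
python3 -m handwheel '[[[50,0.4,1.7,25,0,0,0],[50,0.4,1.7,40,0,0,0],[50,0.4,1.7,43,0,0,0],[10,0.4,1.7,43,0,0,0],[10,0.4,1.7,43,0,0,0],[10,0.4,1.7,43,0,0,0],[10,0.4,1.7,43,0,0,0],[10,0.4,1.7,43,0,0,0]]]'
python3 -m handwheel '[[[10,0,0,-50,0,0,0],[10,0,0,-100,0,0,0],[10,50,-28,-110,0,0,0],[10,100,-57,-110,0,0,0],[10,150,-86,-110,0,0,0],[10,200,-115,-110,0,0,0],[10,246.6,-141.8,-110,0,0,0],[10,246.6,-141.8,-100,0,0,0]]]'
python3 -m handwheel '[[[10,0,0,30,0,0,0],[10,0,0,52,0,0,0],[10,0,0,52,0,0,0],[10,0,0,52,0,0,0]]]'
python3 - <<'E'
from h import *
go(.6426,-.0118,.0385,np.radians(-96.6))
E
```

```text
time: 9.48
tool_pos: [0.5298, 0.2497, 0.0201]
orientation: [0.001, -0.664, 0.747, -0.0]
contact_force: [-0.4, -0.9, 5.7]
gripper_width: 0.229
grip_force: 58.6
time: 10.48
tool_pos: [0.6423, -0.0156, 0.1194]
orientation: [0.001, -0.663, 0.749, -0.001]
contact_force: [0.6, 0.4, -0.7]
gripper_width: 0.224
grip_force: 58.8
time: 10.98
tool_pos: [0.6414, -0.0117, 0.0679]
orientation: [0.0, -0.665, 0.747, -0.0]
contact_force: [-0.3, 0.0, -0.1]
gripper_width: 0.227
grip_force: 58.8
row [-0.  -1.2 29.4] [-0.001  0.    -0.002]
```

```bash
python3 -m handwheel '[[[10,0,-0.7,9,0,0,0],[10,0,-0.7,15,0,0,0],[10,0,-0.7,20,0,0,0],[10,0,-0.7,25,0,0,0],[10,0,-0.7,29,0,0,0],[10,0,-0.7,29,0,0,0],[10,0,-0.7,29,0,0,0]]]'
python3 -m handwheel '[[[10,0,0,-1,0,0,0],[30,0,0,-1,0,0,0],[50,0,0,-1,0,0,0],[50,0,0,-2,0,0,0],[50,0,0,-40,0,0,0],[50,0,0,-100,0,0,0],[50,0,0,-160,0,0,0],[50,0,0,-195,0,0,0]]]'
python3 -m handwheel '[[[50,-50,0,-5,0,0,0],[50,-100,0,-5,0,0,0],[50,-100,0,-5,0,0,0],[50,-100,0,-5,0,0,0]]]'
python3 - <<'E'
from h import *
c=cam("wrist"); 
print("seated:");parts(c,.036,.044)
print("bench:");parts(c)
go(.4268,.2401,.02,np.radians(-96.6))
E
```

```text
time: 11.85
tool_pos: [0.6417, -0.0124, 0.0382]
orientation: [0.0, -0.664, 0.748, -0.0]
contact_force: [-1.0, -0.9, 3.7]
gripper_width: 0.227
grip_force: 59.0
time: 12.85
tool_pos: [0.6426, -0.0123, 0.237]
orientation: [0.002, -0.664, 0.747, -0.001]
contact_force: [0.0, -0.7, -0.4]
gripper_width: 0.581
grip_force: 0.0
time: 13.35
tool_pos: [0.6532, 0.0871, 0.2378]
orientation: [-0.0, -0.664, 0.747, 0.0]
contact_force: [-0.5, -0.5, 0.3]
gripper_width: 0.585
grip_force: 0.0
seated:
part px [283.  61.] n 550 xy 0.6413 -0.0119 r 0.011 ray [ 0.6413 -0.0133] z 0.0398 [80. 83. 85.]
part px [284. 110.] n 487 xy 0.6456 0.0276 r 0.0108 ray [0.6455 0.0283] z 0.0399 [93. 47.  6.]
part px [148. 395.] n 79 xy 0.8355 0.3184 r 0.0096 ray [0.8448 0.3359] z 0.0406 [46. 44. 38.]
bench:
part px [507.  51.] n 229 xy 0.4358 0.0009 r 0.0162 ray [0.4457 0.0015] z 0.0227 [13. 13. 13.]
part px [509. 287.] n 326 xy 0.4272 0.2399 r 0.012 ray [0.4281 0.2388] z 0.0216 [71. 38. 12.]
row [-125.9  242.9  217.9] [ 0.    -0.    -0.003]
```

```bash
python3 -m handwheel '[[[50,-25,49,10,0,0,0],[50,-50,98,30,0,0,0],[50,-75,147,60,0,0,0],[50,-100,196,90,0,0,0],[50,-126,243,115,0,0,0],[50,-126,243,165,0,0,0],[50,-126,243,175,0,0,0],[50,-126,243,175,0,0,0]]]'
python3 - <<'E'
from h import *
c=cam("wrist"); parts(c)
go(.4270,.2400,.0200,np.radians(-96.6))
E
```

```text
time: 14.4
tool_pos: [0.4276, 0.24, 0.0632]
orientation: [-0.001, -0.664, 0.748, -0.0]
contact_force: [-0.2, 0.7, 0.4]
gripper_width: 0.589
grip_force: 0.0
part px [286. 246.] n 1336 xy 0.4263 0.2401 r 0.0111 ray [0.4262 0.2392] z 0.0219 [77. 43. 13.]
row [ 0.7  1.1 44. ] [-0.001  0.    -0.004]
```

```bash
python3 -m handwheel '[[[50,0.2,0.5,25,0,0,0],[50,0.2,0.5,40,0,0,0],[50,0.2,0.5,43.5,0,0,0],[10,0.2,0.5,43.5,0,0,0],[10,0.2,0.5,43.5,0,0,0],[10,0.2,0.5,43.5,0,0,0],[10,0.2,0.5,43.5,0,0,0],[10,0.2,0.5,43.5,0,0,0]]]'
python3 -m handwheel '[[[10,0,0,-50,0,0,0],[10,20,-17,-100,0,0,0],[10,60,-52,-110,0,0,0],[10,104,-90,-110,0,0,0],[10,148,-128,-110,0,0,0],[10,192,-166,-110,0,0,0],[10,236,-204,-110,0,0,0],[10,277.9,-243.3,-110,0,0,0]]]'
python3 -m handwheel '[[[10,0,0,30,0,0,0],[10,0,0,62,0,0,0],[10,0,0,62,0,0,0],[10,0,0,62,0,0,0]]]'
python3 - <<'E'
from h import *
go(.6367,-.0640,.0385,np.radians(-96.6))
E
```

```text
time: 15.45
tool_pos: [0.4272, 0.241, 0.0208]
orientation: [0.001, -0.664, 0.747, -0.0]
contact_force: [0.5, -0.8, 5.9]
gripper_width: 0.225
grip_force: 58.5
time: 16.45
tool_pos: [0.6365, -0.0659, 0.1306]
orientation: [0.001, -0.664, 0.748, -0.0]
contact_force: [-0.1, 1.4, 0.3]
gripper_width: 0.222
grip_force: 58.8
time: 16.95
tool_pos: [0.6362, -0.0639, 0.0691]
orientation: [0.001, -0.664, 0.747, -0.001]
contact_force: [-0.1, 0.1, -0.1]
gripper_width: 0.223
grip_force: 58.8
row [ 0.  -0.4 30.6] [-0.002  0.    -0.002]
```

```bash
python3 -m handwheel '[[[10,0,-0.3,9,0,0,0],[10,0,-0.3,15,0,0,0],[10,0,-0.3,20,0,0,0],[10,0,-0.3,25,0,0,0],[10,0,-0.3,29.6,0,0,0],[10,0,-0.3,29.6,0,0,0],[10,0,-0.3,29.6,0,0,0]]]'
python3 -m handwheel '[[[10,0,0,-1,0,0,0],[30,0,0,-1,0,0,0],[50,0,0,-1,0,0,0],[50,0,0,-2,0,0,0],[50,0,0,-40,0,0,0],[50,0,0,-100,0,0,0],[50,0,0,-140,0,0,0],[50,0,0,-140,0,0,0]]]'
python3 -m handwheel '[[[50,-48,34,0,0,0,0],[50,-96,68,0,0,0,0],[50,-144,102,0,0,0,0],[50,-192,136,0,0,0,0],[50,-240,169,0,0,0,0],[50,-288,203,0,0,0,0],[50,-336,237,20,0,0,0],[50,-378.3,266.7,50,0,0,0]]]'
python3 -m handwheel '[[[50,0,0,40,0,0,0],[50,0,0,60,0,0,0],[50,0,0,60,0,0,0]]]'
python3 - <<'E'
from h import *
c=cam("wrist"); parts(c)
go(.4153,.3430,.0200,np.radians(-96.6))
E
```

```text
time: 17.82
tool_pos: [0.6358, -0.064, 0.0389]
orientation: [0.0, -0.664, 0.747, -0.0]
contact_force: [-2.4, 1.9, 8.2]
gripper_width: 0.226
grip_force: 59.7
time: 18.82
tool_pos: [0.6377, -0.064, 0.1823]
orientation: [0.003, -0.664, 0.747, -0.002]
contact_force: [0.0, 0.5, -1.4]
gripper_width: 0.585
grip_force: 0.0
time: 19.82
tool_pos: [0.4142, 0.345, 0.1277]
orientation: [0.001, -0.664, 0.747, 0.0]
contact_force: [0.1, -0.1, -0.0]
gripper_width: 0.585
grip_force: 0.0
time: 20.2
tool_pos: [0.4143, 0.3417, 0.0658]
orientation: [-0.002, -0.664, 0.748, -0.001]
contact_force: [-0.1, -0.1, 0.2]
gripper_width: 0.583
grip_force: 0.0
part px [282. 246.] n 1290 xy 0.4149 0.3429 r 0.0111 ray [0.4145 0.342 ] z 0.0217 [67. 69. 71.]
row [-0.7 -0.3 47.2] [ 0.001 -0.002 -0.003]
```

```bash
python3 -m handwheel '[[[50,-0.7,-0.2,25,0,0,0],[50,-0.7,-0.2,42,0,0,0],[50,-0.7,-0.2,46,0,0,0],[10,-0.7,-0.2,46,0,0,0],[10,-0.7,-0.2,46,0,0,0],[10,-0.7,-0.2,46,0,0,0],[10,-0.7,-0.2,46,0,0,0],[10,-0.7,-0.2,46,0,0,0]]]'
python3 -m handwheel '[[[10,0,0,-60,0,0,0],[10,20,-13,-110,0,0,0],[10,70,-44,-120,0,0,0],[10,120,-76,-120,0,0,0],[10,170,-108,-120,0,0,0],[10,220,-140,-120,0,0,0],[10,270,-172,-120,0,0,0],[10,320,-204,-120,0,0,0]]]'
python3 -m handwheel '[[[10,50,-32,0,0,0,0],[10,99,-63.1,0,0,0,0],[10,99,-63.1,30,0,0,0],[10,99,-63.1,60,0,0,0],[10,99,-63.1,72,0,0,0],[10,99,-63.1,72,0,0,0],[10,99,-63.1,72,0,0,0]]]'
python3 - <<'E'
from h import *
go(.6321,-.1040,.0385,np.radians(-96.6))
E
```

```text
time: 21.25
tool_pos: [0.4162, 0.3442, 0.0232]
orientation: [0.001, -0.664, 0.747, 0.0]
contact_force: [-0.4, -1.1, 6.8]
gripper_width: 0.22
grip_force: 58.6
time: 22.25
tool_pos: [0.5814, 0.0001, 0.1428]
orientation: [0.001, -0.664, 0.747, -0.0]
contact_force: [1.1, 2.0, 0.0]
gripper_width: 0.217
grip_force: 58.7
time: 23.12
tool_pos: [0.6324, -0.1036, 0.0713]
orientation: [0.001, -0.664, 0.747, -0.001]
contact_force: [-0.8, 0.5, -0.6]
gripper_width: 0.224
grip_force: 58.8
row [ 0.5  0.4 32.8] [-0.002  0.    -0.002]
```

```bash
python3 -m handwheel '[[[10,0.2,0.2,9,0,0,0],[10,0.2,0.2,15,0,0,0],[10,0.2,0.2,20,0,0,0],[10,0.2,0.2,25,0,0,0],[10,0.2,0.2,28,0,0,0],[10,0.2,0.2,30.7,0,0,0],[10,0.2,0.2,30.7,0,0,0]]]'
python3 -m handwheel '[[[10,0,0,-1,0,0,0],[30,0,0,-1,0,0,0],[50,0,0,-1,0,0,0],[50,0,0,-2,0,0,0],[50,0,0,-40,0,0,0],[50,0,0,-100,0,0,0],[50,0,0,-160,0,0,0],[50,0,0,-195,0,0,0]]]'
python3 -m handwheel '[[[50,-50,0,0,0,0,0],[50,-100,0,0,0,0,0],[50,-100,0,0,0,0,0],[50,-100,0,0,0,0,0]]]'
python3 - <<'E'
from h import *
c=cam("wrist","w4.png"); P=cloud(c)
print("seated:");parts(c,.035,.045)
f=cv2.cvtColor(c["frame"],cv2.COLOR_RGB2HSV)
red=((f[...,0]<8)|(f[...,0]>172))&(f[...,1]>120)&(P[...,2]>.0535)&(P[...,2]<.06)
for m,a,ce in blobs(red,10): print("pin",a,ce,P[m].mean(0))
print(monitor.state()["tool_pos"])
c=cam("top"); P=cloud(c);f=cv2.cvtColor(c["frame"],cv2.COLOR_RGB2HSV)
b=np.zeros(P.shape[:2],bool); b[195:295,340:430]=1
m=b&(abs(P[...,2]-.008)<.0035)&(f[...,2]<140); print("plate",m.sum(),cv2.minAreaRect(P[m][:,:2].astype(np.float32)))
E
```

```text
time: 24.0
tool_pos: [0.6319, -0.1038, 0.0412]
orientation: [0.001, -0.664, 0.747, -0.001]
contact_force: [-5.7, 4.3, 15.9]
gripper_width: 0.223
grip_force: 60.6
time: 25.0
tool_pos: [0.6321, -0.1042, 0.2379]
orientation: [0.001, -0.664, 0.748, -0.001]
contact_force: [1.1, -0.3, -0.5]
gripper_width: 0.583
grip_force: 0.0
time: 25.5
tool_pos: [0.6429, -0.0047, 0.2339]
orientation: [-0.0, -0.664, 0.747, 0.0]
contact_force: [1.2, -0.1, -0.6]
gripper_width: 0.588
grip_force: 0.0
seated:
part px [283.  60.] n 575 xy 0.6314 -0.1049 r 0.0109 ray [ 0.6314 -0.1061] z 0.0399 [83. 86. 89.]
part px [284. 110.] n 500 xy 0.6354 -0.0647 r 0.011 ray [ 0.6355 -0.064 ] z 0.04 [97. 49.  6.]
part px [284. 170.] n 452 xy 0.6414 -0.0121 r 0.0111 ray [ 0.6418 -0.0089] z 0.0398 [80. 83. 85.]
part px [284. 211.] n 414 xy 0.6456 0.0274 r 0.011 ray [0.6462 0.0325] z 0.04 [94. 49. 10.]
part px [283. 239.] n 104 xy 0.6504 0.0573 r 0.0073 ray [0.6513 0.0616] z 0.0403 [62. 58. 64.]
part px [221. 385.] n 77 xy 0.737 0.2219 r 0.0107 ray [0.7448 0.236 ] z 0.0378 [42. 22.  6.]
pin 117 [281.72649573  18.07692308] [ 0.62869884 -0.13308302  0.05577065]
pin 62 [282.87096774 247.67741935] [0.65047591 0.05647578 0.05564186]
[ 0.64286774 -0.00519176  0.23394468]
plate 1559 ((0.508404552936554, -0.3316531181335449), (0.22988249361515045, 0.16404634714126587), 3.7365474700927734)
```

View pics/w4.png

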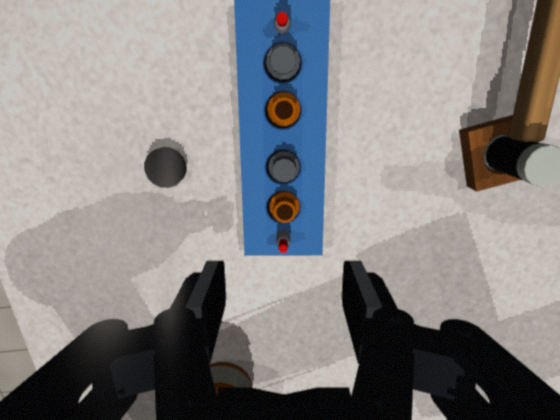

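All four are seated: tops at z 0.040, in one column at rows 62, 110, 167 and 210. Both pins are still up. Next I'll look at the plate from close by.

```bash
python3 -m handwheel '[[[50,36,6,0,0,0,0.17],[50,72,12,0,0,0,0.34],[50,108,18,0,0,0,0.51],[50,144,25,0,0,0,0.68],[50,180,31,0,0,0,0.85],[50,216,38,0,0,0,1.02],[50,252,44,0,0,0,1.19],[50,288,50,0,0,0,1.353]]]'
python3 -m handwheel '[[[50,0,0,0,0,0,0],[50,0,0,0,0,0,0]]]'
cat >> h.py <<'E'
def plate(c,z0=.008):
    P=cloud(c); z=P[...,2]; ok=c["z_map"]>.12
    m=max(blobs(ok&(abs(z-z0)<.0025)&(c["frame"].max(-1)<150),300),key=lambda b:b[1])[0]
    print("plate rect",cv2.minAreaRect(P[m][:,:2].astype(np.float32)))
    cs,hi=cv2.findContours(m.astype(np.uint8),cv2.RETR_CCOMP,cv2.CHAIN_APPROX_NONE)
    for k,h in zip(cs,hi[0]):
        if h[3]>=0 and len(k)>15:
            p=np.array([ray(c,*q[0],z0)[:2] for q in k],np.float32); (x,y),w,a=cv2.minAreaRect(p); print("hole",round(x,4),round(y,4),np.round(w,4))
    for g,a,ce in blobs(ok&(abs(z-z0-.045)<.003),100):
        print("grip",a,cv2.minAreaRect(P[g][:,:2].astype(np.float32)))
E
python3 - <<'E'
from h import *
c=cam("wrist","w5.png"); print(monitor.state()["tool_pos"]); plate(c)
E
```

```text
time: 26.6
tool_pos: [0.5584, -0.287, 0.2343]
orientation: [0.0, -0.046, 0.999, -0.0]
contact_force: [-0.3, 0.2, 0.2]
gripper_width: 0.581
grip_force: 0.0
time: 26.85
tool_pos: [0.5591, -0.2855, 0.2341]
orientation: [-0.0, -0.05, 0.999, 0.0]
contact_force: [0.6, -0.7, 0.3]
gripper_width: 0.587
grip_force: 0.0
[ 0.5593205  -0.28498449  0.23418019]
plate rect ((0.5095779299736023, -0.2885613441467285), (0.20419463515281677, 0.07016561925411224), 5.717008113861084)
hole 0.597 -0.2799 [0.0165 0.0164]
hole 0.5673 -0.2829 [0.0281 0.028 ]
hole 0.5274 -0.2867 [0.028  0.0286]
hole 0.5042 -0.2892 [0.0203 0.0352]
hole 0.4759 -0.2919 [0.0281 0.0287]
hole 0.4365 -0.2956 [0.0286 0.0286]
grip 434 ((0.4257332682609558, -0.11347901821136475), (0.0703255757689476, 0.019297007471323013), 64.46249389648438)
grip 621 ((0.5018519759178162, -0.28966420888900757), (0.013923780992627144, 0.02930390276014805), 5.806532859802246)
grip 258 ((0.7121680974960327, -0.28913140296936035), (0.06458713114261627, 0.03183147311210632), 88.67378234863281)
```

View pics/w5.png

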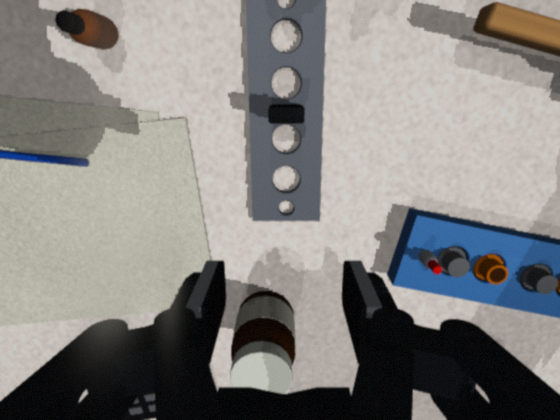

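The plate holes measure 28 mm and 16.5 mm with the spacing given, and the plate is centred at (0.5017,-0.2893) at 5.6°. In the view, the grip block is at (286,113), and jar_tall is at (262,340), clear of the plate.

```bash
python3 - <<'E'
from h import *
go(.5017,-.2895,.0900,np.radians(-174.4))
E
```

```text
row [ 57.8   1.3 144.2] [ 0.    -0.     0.003]
```

```bash
python3 -m handwheel '[[[50,30,0.7,30,0,0,0],[50,57.8,1.3,60,0,0,0],[50,57.8,1.3,110,0,0,0],[50,57.8,1.3,144,0,0,0],[50,57.8,1.3,144,0,0,0],[50,57.8,1.3,144,0,0,0]]]'
python3 - <<'E'
from h import *
go(.5017,-.2895,.0300,np.radians(-174.4))
E
```

```text
time: 27.65
tool_pos: [0.503, -0.2892, 0.0916]
orientation: [0.001, -0.051, 0.999, -0.0]
contact_force: [-0.3, -0.9, 0.2]
gripper_width: 0.587
grip_force: 0.0
row [ 1.4 -0.1 61.6] [-0.001  0.001  0.004]
```

```bash
python3 -m handwheel '[[[50,0.7,0,30,0,0,0],[50,0.7,0,52,0,0,0],[50,0.7,0,61,0,0,0],[50,0.7,0,61,0,0,0],[15,0.7,0,61,0,0,0],[15,0.7,0,61,0,0,0],[15,0.7,0,61,0,0,0],[15,0.7,0,61,0,0,0]]]'
python3 -m handwheel '[[[15,0,0,0,0,0,0],[15,0,0,-20,0,0,0],[15,0,0,-60,0,0,0],[15,0,0,-110,0,0,0],[15,0,0,-160,0,0,0],[15,0,0,-160,0,0,0]]]'
python3 - <<'E'
from h import *
s=monitor.state();c=cam("wrist","w6.png"); P=cloud(c)
print(s["tool_pos"])
go(.6396,-.0381,.19,np.radians(-96.55))
plate(c, s["tool_pos"][2]-.022)
E
```

```text
time: 28.65
tool_pos: [0.5022, -0.2896, 0.0307]
orientation: [0.001, -0.05, 0.999, -0.0]
contact_force: [-0.5, 1.1, 6.5]
gripper_width: 0.343
grip_force: 60.3
time: 29.4
tool_pos: [0.5033, -0.2901, 0.1939]
orientation: [0.004, -0.05, 0.999, -0.001]
contact_force: [-0.8, 0.4, -5.3]
gripper_width: 0.339
grip_force: 60.3
[ 0.50331147 -0.29008899  0.19392293]
row [-162.1  236.3    1.5] [-0.003  0.003 -1.357]
plate rect ((0.4535728693008423, -0.2952767014503479), (0.1193157210946083, 0.06968741863965988), 5.7626566886901855)
hole 0.4764 -0.2929 [0.0282 0.0283]
hole 0.4575 -0.3136 [0.003 0.004]
hole 0.4533 -0.3126 [0.0038 0.0024]
hole 0.4548 -0.3163 [0.0047 0.0046]
hole 0.4502 -0.3186 [0.0029 0.0021]
hole 0.4298 -0.3233 [0.0047 0.0028]
hole 0.4373 -0.2968 [0.0284 0.0286]
hole 0.4256 -0.3238 [0.0035 0.002 ]
hole 0.4191 -0.3204 [0.0023 0.0025]
hole 0.4116 -0.3217 [0.0023 0.0018]
hole 0.4148 -0.3177 [0.0203 0.0102]
hole 0.4049 -0.3187 [0.0012 0.0028]
hole 0.4034 -0.3172 [0.0018 0.0033]
hole 0.4029 -0.3141 [0.0012 0.0024]
hole 0.4078 -0.2996 [0.017  0.0168]
hole 0.3975 -0.3193 [0.0015 0.002 ]
grip 3458 ((0.5024663805961609, -0.29026833176612854), (0.023075774312019348, 0.0424218513071537), 5.544924736022949)
```

```bash
python3 -m handwheel '[[[15,-20,29,0,0,0,-0.17],[15,-40,59,0,0,0,-0.34],[15,-60,89,0,0,0,-0.51],[15,-81,118,0,0,0,-0.68],[15,-101,147,0,0,0,-0.85],[15,-121,177,0,0,0,-1.02],[15,-142,207,0,0,0,-1.19],[15,-162,236.3,0,0,0,-1.357]]]'
python3 -m handwheel '[[[15,0,0,20,0,0,0],[15,0,0,40,0,0,0],[15,0,0,70,0,0,0],[15,0,0,80,0,0,0],[15,0,0,80,0,0,0],[15,0,0,80,0,0,0]]]'
python3 - <<'E'
from h import *
s=monitor.state();c=cam("wrist","w7.png"); P=cloud(c); f=cv2.cvtColor(c["frame"],cv2.COLOR_RGB2HSV)
print(s["tool_pos"])
go(.6396,-.0381,.054,np.radians(-96.55))
plate(c, s["tool_pos"][2]-.022)
red=((f[...,0]<8)|(f[...,0]>172))&(f[...,1]>120)&(P[...,2]>.0525)&(P[...,2]<.06)
for m,a,ce in blobs(red,10): print("pin",a,ce,P[m].mean(0))
E
```

```text
time: 30.45
tool_pos: [0.638, -0.037, 0.1868]
orientation: [-0.001, -0.668, 0.745, 0.001]
contact_force: [1.2, 0.5, -4.1]
gripper_width: 0.339
grip_force: 60.3
time: 31.2
tool_pos: [0.6394, -0.0381, 0.11]
orientation: [0.0, -0.666, 0.746, -0.0]
contact_force: [-0.1, -0.1, -3.6]
gripper_width: 0.341
grip_force: 60.2
[ 0.63943312 -0.03811984  0.11003572]
row [ 0.1  0.  56.3] [-0.002  0.     0.   ]
plate rect ((0.6335193514823914, -0.08763479441404343), (0.11975496262311935, 0.07028141617774963), 83.3359603881836)
hole 0.6361 -0.0646 [0.0284 0.028 ]
hole 0.6185 -0.082 [0.0069 0.0017]
hole 0.6601 -0.1045 [0.0043 0.0043]
hole 0.6597 -0.1053 [0.0028 0.0019]
hole 0.6635 -0.1093 [0.002  0.0028]
hole 0.6568 -0.108 [0.0056 0.0033]
hole 0.6611 -0.1113 [0.0024 0.0041]
hole 0.6316 -0.104 [0.0279 0.0282]
hole 0.6282 -0.1333 [0.0161 0.0163]
grip 3464 ((0.6383067965507507, -0.038409795612096786), (0.022970866411924362, 0.04401795566082001), 83.69512176513672)
pin 297 [282.60942761  48.54208754] [ 0.62867999 -0.13314345  0.05566065]
pin 151 [282.97350993 377.30463576] [0.65043884 0.05589739 0.05518982]
```

View pics/w7.png

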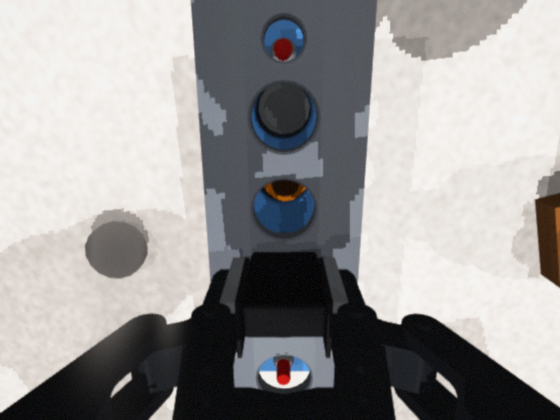

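The view shows the pins inside both post holes at (283,46) and (283,372). The plate's 96 mm hole is within 0.5 mm of its pin, so it can go down.

```bash
python3 -m handwheel '[[[15,0,-0.3,10,0,0,0],[15,0,-0.3,20,0,0,0],[15,0,-0.3,27,0,0,0],[15,0,-0.3,31,0,0,0],[15,0,-0.3,34,0,0,0],[15,0,-0.3,36,0,0,0],[15,0,-0.3,36,0,0,0]]]'
python3 -m handwheel '[[[15,0,0,2,0,0,0],[15,0,0,4,0,0,0],[15,0,0,6,0,0,0],[15,0,0,8,0,0,0],[15,0,0,10,0,0,0],[15,0,0,10,0,0,0]]]'
python3 - <<'E'
from h import *
go(.6396,-.0381,.054,np.radians(-96.55))
E
```

```text
time: 32.12
tool_pos: [0.6391, -0.0382, 0.0732]
orientation: [-0.0, -0.666, 0.746, 0.0]
contact_force: [0.1, 0.6, -4.1]
gripper_width: 0.339
grip_force: 60.4
time: 32.88
tool_pos: [0.6391, -0.0382, 0.063]
orientation: [-0.0, -0.666, 0.746, 0.0]
contact_force: [0.3, -0.1, -3.9]
gripper_width: 0.341
grip_force: 60.4
row [-0.1 -0.5  9. ] [ 0. -0.  0.]
```

```bash
python3 -m handwheel '[[[15,0,0,1.5,0,0,0],[15,0,0,3,0,0,0],[15,0,0,4.5,0,0,0],[15,0,0,6,0,0,0],[15,0,0,7,0,0,0],[15,0,0,8,0,0,0],[15,0,0,8.5,0,0,0],[15,0,0,8.5,0,0,0]]]'
python3 -m handwheel '[[[15,0,0,0.5,0,0,0],[15,0,0,0.8,0,0,0],[15,0,0,0.8,0,0,0]]]'
python3 - <<'E'
from h import *
go(.6396,-.0381,.054,np.radians(-96.55)); c=cam("wrist"); plate(c,.032)
E
```

```text
time: 33.88
tool_pos: [0.6392, -0.0382, 0.0548]
orientation: [0.0, -0.666, 0.746, -0.0]
contact_force: [-1.1, -0.2, -3.4]
gripper_width: 0.346
grip_force: 60.5
time: 34.25
tool_pos: [0.6392, -0.0382, 0.0547]
orientation: [0.0, -0.666, 0.746, -0.0]
contact_force: [-3.1, 0.3, 5.7]
gripper_width: 0.34
grip_force: 61.5
row [-0.1 -0.4  0.7] [-0. -0.  0.]
plate rect ((0.6331582069396973, -0.08799754083156586), (0.11921000480651855, 0.07049395889043808), 83.38388061523438)
hole 0.6358 -0.0646 [0.0281 0.0277]
hole 0.6255 -0.0819 [0.0024 0.0025]
hole 0.618 -0.0807 [0.0029 0.0069]
hole 0.6594 -0.1094 [0.0105 0.0197]
hole 0.6636 -0.1179 [0.0014 0.0027]
hole 0.6313 -0.1039 [0.028  0.0279]
hole 0.6279 -0.1336 [0.0156 0.0165]
grip 3526 ((0.6399317383766174, -0.03894760459661484), (0.02255629561841488, 0.044376909732818604), 82.54314422607422)
```

```bash
python3 -m handwheel '[[[30,0,0,0,0,0,0],[50,0,0,0,0,0,0],[50,0,0,0,0,0,0],[50,0,0,-20,0,0,0],[50,0,0,-60,0,0,0],[50,0,0,-120,0,0,0],[50,0,0,-180,0,0,0],[50,0,0,-180,0,0,0]]]'
python3 -m handwheel '[[[50,-50,0,0,0,0,0],[50,-70,50,0,0,0,0],[50,-70,100,0,0,0,0],[50,-70,100,0,0,0,0],[50,-70,100,0,0,0,0]]]'
python3 - <<'E'
from h import *
c=cam("wrist","w8.png"); plate(c,.032); P=cloud(c); print(monitor.state()["tool_pos"])
f=cv2.cvtColor(c["frame"],cv2.COLOR_RGB2HSV); ok=c["z_map"]>.12
red=((f[...,0]<8)|(f[...,0]>172))&(f[...,1]>120)&(P[...,2]>.0525)&(P[...,2]<.06)
for m,a,ce in blobs(red,10): print("pin",a,ce,P[m].mean(0))
m=max(blobs(ok&(abs(P[...,2]-.032)<.0025)&(c["frame"].max(-1)<150),300),key=lambda b:b[1])[0]
A=np.c_[P[m][:,:2]-P[m][:,:2].mean(0),np.ones(m.sum())]; print("plate fit",np.linalg.lstsq(A,P[m][:,2],rcond=None)[0])
for m,a,ce in blobs(ok&(abs(P[...,2]-.078)<.004),100): print("head",a,ce,cv2.minEnclosingCircle(P[m][:,:2].astype(np.float32)))
for m,a,ce in blobs(ok&(abs(P[...,2]-.058)<.003)&(f[...,0]<25)&(f[...,1]>60),100): print("handle",a,ce,cv2.minAreaRect(P[m][:,:2].astype(np.float32)))
E
```

```text
time: 35.3
tool_pos: [0.6421, -0.038, 0.2402]
orientation: [0.004, -0.666, 0.746, -0.003]
contact_force: [0.5, -0.1, -1.3]
gripper_width: 0.584
grip_force: 0.0
time: 35.92
tool_pos: [0.5481, 0.043, 0.2341]
orientation: [0.0, -0.666, 0.746, -0.0]
contact_force: [1.2, 0.3, -0.2]
gripper_width: 0.586
grip_force: 0.0
plate rect ((0.640844464302063, -0.021370291709899902), (0.1867920309305191, 0.07091435045003891), 83.41552734375)
hole 0.6529 0.0593 [0.0255 0.0165]
hole 0.6457 0.0269 [0.0278 0.028 ]
hole 0.6413 -0.0126 [0.0283 0.0282]
hole 0.6478 -0.0385 [0.0176 0.0477]
hole 0.6353 -0.0641 [0.0283 0.0278]
grip 740 ((0.6385142207145691, -0.03811998665332794), (0.013205469585955143, 0.029534196481108665), 83.4305191040039)
grip 1536 ((0.4333398938179016, 0.0008178800344467163), (0.03258902207016945, 0.0335238091647625), 42.10329055786133)
grip 220 ((0.7249019742012024, 0.2605762779712677), (0.031393058598041534, 0.016170650720596313), 48.17622756958008)
[0.54841278 0.04281358 0.23385462]
pin 55 [171.69090909 210.43636364] [0.65000938 0.05705042 0.05580073]
plate fit [ 0.00046834 -0.00075816  0.03187994]
head 740 [153.07297297  98.96081081] ((0.6384485363960266, -0.038140635937452316), 0.01562693901360035)
head 1537 [425.24723487 119.18282368] ((0.43317750096321106, 0.00091908237664029), 0.01704784296452999)
head 220 [133.41818182 412.06818182] ((0.7304064035415649, 0.25565609335899353), 0.015804922208189964)
handle 2338 [425.73609923  47.06287425] ((0.4262155294418335, -0.050011951476335526), (0.0700635239481926, 0.019906911998987198), 81.73453521728516)
```

View pics/w8.png

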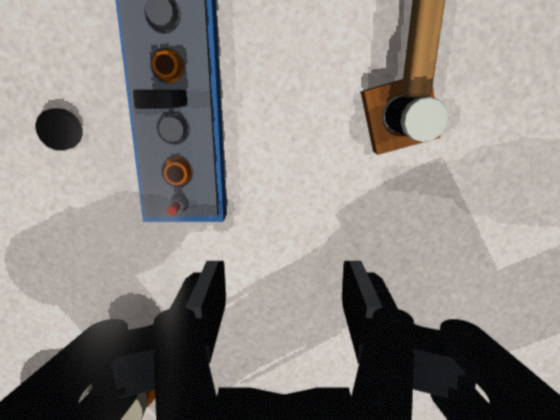

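The plate lies flush, with its top at z 0.0319 and a tilt below 0.001 rad, and the mounts show through the windows. The mallet head is at (0.4332,0.0009) and its handle points out at about 82° towards -y.

```bash
python3 - <<'E'
from h import *
go(.4282,-.0347,.11,np.radians(-98))
E
```

```text
row [ 90.7 110.7 123.8] [-0.     0.     0.026]
```

```bash
python3 -m handwheel '[[[55,30,37,20,0,0,0.026],[55,60,74,40,0,0,0.026],[55,90.7,110.7,70,0,0,0.026],[55,90.7,110.7,110,0,0,0.026],[55,90.7,110.7,123.8,0,0,0.026],[55,90.7,110.7,123.8,0,0,0.026],[55,90.7,110.7,123.8,0,0,0.026]]]'
python3 - <<'E'
from h import *
c=cam("wrist","w9.png"); P=cloud(c); f=cv2.cvtColor(c["frame"],cv2.COLOR_RGB2HSV); ok=c["z_map"]>.05
for m,a,ce in blobs(ok&(abs(P[...,2]-.058)<.003)&(f[...,0]<25)&(f[...,1]>60),100): print("handle",a,ce,P[m].min(0),P[m].max(0),cv2.minAreaRect(P[m][:,:2].astype(np.float32)))
for m,a,ce in blobs(ok&(abs(P[...,2]-.078)<.004),100): print("head",a,ce,cv2.minEnclosingCircle(P[m][:,:2].astype(np.float32)))
go(.4282,-.0347,.040,np.radians(-98))
E
```

```text
time: 36.85
tool_pos: [0.4284, -0.0347, 0.1105]
orientation: [0.0, -0.656, 0.755, -0.0]
contact_force: [1.3, 0.2, 0.4]
gripper_width: 0.638
grip_force: 0.0
handle 9334 [284.60702807 138.18191558] [ 0.40329551 -0.14412081  0.05500495] [ 0.43921299 -0.01516852  0.06002288] ((0.4213269352912903, -0.07933158427476883), (0.12962597608566284, 0.01958545856177807), 81.66400909423828)
head 2895 [283.98480138 314.06632124] ((0.43235069513320923, 0.0005548050976358354), 0.017534643411636353)
row [ 0.1  0.2 70.7] [-0.001  0.    -0.001]
```

View pics/w9.png

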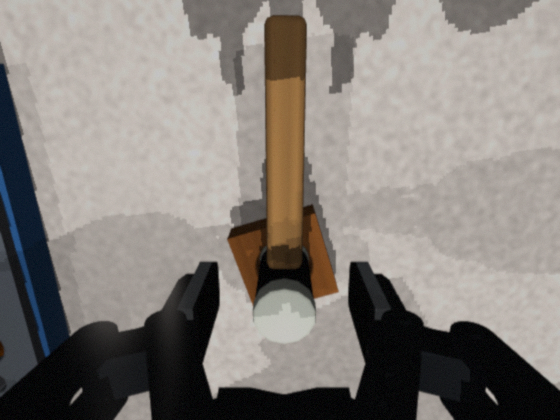

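The handle runs straight up the middle between the fingers, with the head at (284,312), so I'll go down and grip it.

```bash
python3 -m handwheel '[[[55,0,0.2,30,0,0,0.004],[55,0,0.2,55,0,0,0.004],[55,0,0.2,67,0,0,0.004],[55,0,0.2,70.5,0,0,0.004],[55,0,0.2,70.5,0,0,0.004],[10,0,0.2,70.5,0,0,0.004],[10,0,0.2,70.5,0,0,0.004],[10,0,0.2,70.5,0,0,0.004]]]'
python3 -m handwheel '[[[10,0,0,0,0,0,0],[10,0,0,0,0,0,0],[10,0,0,0,0,0,0]]]'
python3 -c "
from h import *
print(monitor.state()['tool_pos'])"
python3 -m handwheel '[[[10,0,0,-4,0,0,0],[10,0,0,-12,0,0,0],[10,0,0,-24,0,0,0],[10,0,0,-60,0,0,0],[10,0,0,-110,0,0,0],[10,0,0,-130,0,0,0],[10,0,0,-130,0,0,0]]]'
python3 - <<'E'
from h import *
c=cam("wrist","w10.png"); s=monitor.state(); print(s["tool_pos"]); P=cloud(c);ok=c["z_map"]>.05
zt=s["tool_pos"][2]-.034+.072
for m,a,ce in blobs(ok&(abs(P[...,2]-zt)<.006),100):
  print("head",a,ce,cv2.minEnclosingCircle(P[m][:,:2].astype(np.float32)))
  q=P[m]; A=np.c_[q[:,:2]-q[:,:2].mean(0),np.ones(len(q))]; print(np.linalg.lstsq(A,q[:,2],rcond=None)[0])
E
```

```text
time: 37.9
tool_pos: [0.4278, -0.0346, 0.0403]
orientation: [0.001, -0.654, 0.756, -0.0]
contact_force: [-0.9, -0.4, 7.0]
gripper_width: 0.222
grip_force: 60.0
time: 38.28
tool_pos: [0.4278, -0.0346, 0.0403]
orientation: [0.001, -0.655, 0.756, -0.0]
contact_force: [-0.6, -0.2, 6.6]
gripper_width: 0.221
grip_force: 60.0
[ 0.42782719 -0.03458691  0.0402788 ]
time: 39.15
tool_pos: [0.428, -0.0344, 0.1715]
orientation: [0.002, -0.654, 0.756, -0.001]
contact_force: [-0.9, 0.4, -4.6]
gripper_width: 0.222
grip_force: 59.8
[ 0.42701385 -0.03462614  0.16994711]
head 2379 [202.74905422 325.27322404] ((0.45405974984169006, -0.04001908004283905), 0.019519826397299767)
[ 0.09994429 -0.09466624  0.20901506]
head 2424 [365.41790429 325.55156766] ((0.40031200647354126, -0.03211533650755882), 0.019644781947135925)
[-0.12200713 -0.04725197  0.20896785]
head 235 [283.45957447 388.90638298] ((0.43065881729125977, -0.014737404882907867), 0.0076194386929273605)
[-0.12550032 -0.8421557   0.20339637]
```

View pics/w10.png

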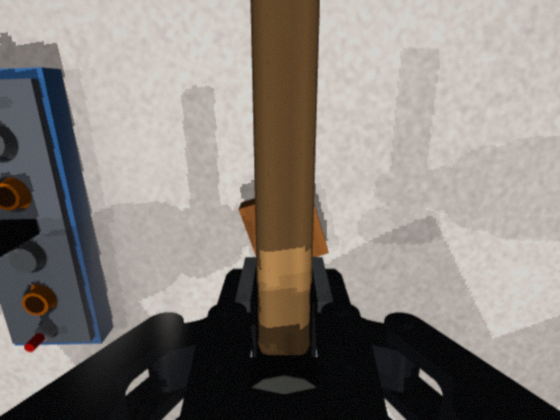

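The mallet is held: the handle runs up the image centre and the head is behind the fingers at (283,388). I'll check how level the handle is.

```bash
python3 - <<'E'
from h import *
c=cam("wrist"); s=monitor.state(); P=cloud(c); M=rot(s["orientation"])
q=(P[:240,275:295].reshape(-1,3)-s["tool_pos"])@M   # tool frame
q=q[(c["z_map"][:240,275:295].ravel()>.05)&(abs(q[:,2])<.05)]
print(len(q),q.min(0),q.max(0),"z=a*x+b",np.polyfit(q[:,0],q[:,2],1))
go(.6287,-.1331,.13,np.radians(-96.55))
E
```

```text
4773 [ 0.02874516 -0.00306435 -0.02029324] [ 0.10105002  0.00339361 -0.01595346] z=a*x+b [-0.00077674 -0.01820784]
row [  68.2 -214.3   38.9] [ 0.001  0.    -0.03 ]
```

```bash
python3 - <<'E'
from h import *
go(.6236,-.1682,.1150,np.radians(-98.2))
E
```

```text
row [ 103.6 -214.3   53.9] [ 0.001  0.    -0.001]
```

```bash
python3 -m handwheel '[[[10,20,-43,0,0,0,0],[10,41,-86,0,0,0,0],[10,62,-129,0,0,0,0],[10,83,-172,0,0,0,0],[10,103.6,-214.3,0,0,0,0],[10,103.6,-214.3,30,0,0,0],[10,103.6,-214.3,54,0,0,0],[10,103.6,-214.3,54,0,0,0]]]'
python3 -m handwheel '[[[10,0,0,0,0,0,0],[10,0,0,0,0,0,0]]]'
python3 - <<'E'
from h import *
go(.6236,-.1682,.0778,np.radians(-98.2))
c=cam("scene","s2.png")
cv2.imwrite("pics/s2c.png",cv2.resize(c["frame"][130:290,170:370,::-1],None,fx=3.5,fy=3.5))
E
```

```text
time: 40.25
tool_pos: [0.6218, -0.168, 0.1111]
orientation: [-0.003, -0.654, 0.756, 0.003]
contact_force: [0.8, 0.2, -3.4]
gripper_width: 0.222
grip_force: 60.0
time: 40.5
tool_pos: [0.6251, -0.1679, 0.1167]
orientation: [0.001, -0.655, 0.756, -0.001]
contact_force: [0.2, -0.4, -4.0]
gripper_width: 0.223
grip_force: 60.0
row [ 0.5  1.5 38.9] [-0.002  0.    -0.001]
```

View pics/s2c.png

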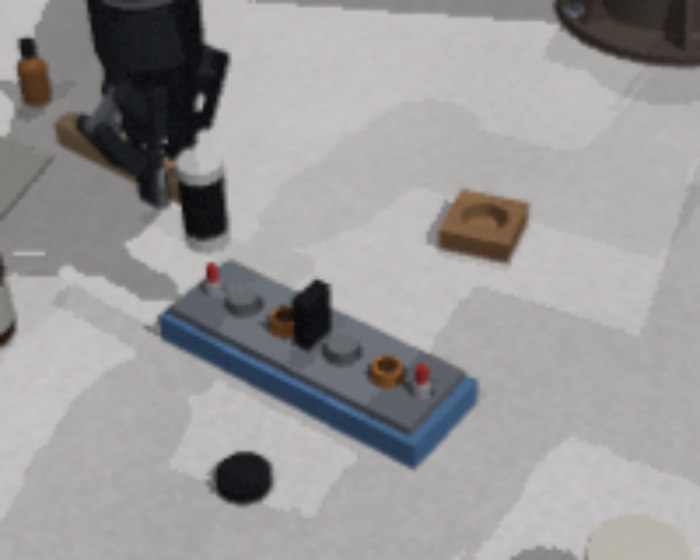

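The mallet is upright above pin a (pin tip at (212,270), head at (205,205)), and both pins are up. Now the drive.

```bash
python3 -m handwheel '[[[10,0.3,0.8,12,0,0,0],[10,0.3,0.8,20,0,0,0],[10,0.3,0.8,25,0,0,0],[10,0.3,0.8,30,0,0,0],[10,0.3,0.8,35,0,0,0],[10,0.3,0.8,38,0,0,0],[10,0.3,0.8,39,0,0,0],[10,0.3,0.8,39,0,0,0]]]'
python3 - <<'E'
from h import *
go(.6236,-.1682,.0778,np.radians(-98.2))
E
```

```text
time: 41.55
tool_pos: [0.6234, -0.1685, 0.0779]
orientation: [-0.0, -0.655, 0.756, -0.0]
contact_force: [-8.1, -0.3, 12.3]
gripper_width: 0.223
grip_force: 62.8
row [-0.3 -0.2  0.1] [-0.    -0.001 -0.   ]
```

```bash
python3 -m handwheel '[[[10,0,0,0.8,0,0,0],[10,0,0,1.5,0,0,0],[10,0,0,1.5,0,0,0]]]'; python3 -m handwheel '[[[10,0,0,-10,0,0,0],[10,0,0,-40,0,0,0],[10,0,0,-80,0,0,0],[10,0,0,-80,0,0,0],[10,0,0,-80,0,0,0]]]'
python3 - <<'E'
from h import *
s=monitor.state(); P0=s["tool_pos"]; print(P0)
yaw=np.radians(-98.2-50); px=np.array([.6505,.0565]); t=px+.0355*np.array([np.cos(yaw),np.sin(yaw)]); print(t)
go(*t,.1500,yaw)
c=cam("scene"); P=cloud(c); f=cv2.cvtColor(c["frame"],cv2.COLOR_RGB2HSV)
red=((f[...,0]<8)|(f[...,0]>172))&(f[...,1]>130)
red[:180]=0;red[270:]=0;red[:,:200]=0;red[:,330:]=0
for m,a,ce in blobs(red,2): print(a,ce,P[m].max(0))
E
```

```text
time: 41.92
tool_pos: [0.6236, -0.169, 0.0774]
orientation: [-0.0, -0.655, 0.756, -0.001]
contact_force: [-10.0, -1.0, 18.2]
gripper_width: 0.225
grip_force: 63.7
time: 42.55
tool_pos: [0.6234, -0.1678, 0.1541]
orientation: [0.0, -0.654, 0.756, 0.0]
contact_force: [0.6, 0.3, -5.9]
gripper_width: 0.226
grip_force: 60.5
[ 0.6233543  -0.16781976  0.15407815]
[0.62032881 0.03779307]
row [-203.    32.6    4.2] [0.001 0.    0.871]
4 [230.   209.25] [ 0.63455065 -0.13109706  0.04409302]
17 [289.94117647 236.35294118] [0.65629553 0.06131933 0.05682426]
```

Pin a reads down, with its top at z 0.044, and pin b is still up. Next is pin b, with the handle turned 50° to clear the grip block.

```bash
python3 -m handwheel '[[[10,-40,6,0,0,0,0.17],[10,-80,13,0,0,0,0.34],[10,-120,19,0,0,0,0.51],[10,-160,26,0,0,0,0.68],[10,-203,32.6,0,0,0,0.871],[10,-203,32.6,0,0,0,0.871],[10,-203,32.6,20,0,0,0.871],[10,-203,32.6,34,0,0,0.871]]]'
python3 -m handwheel '[[[10,0,0,0,0,0,0],[10,0,0,0,0,0,0],[10,0,0,0,0,0,0]]]'
python3 - <<'E'
from h import *
go(.6203,.0378,.0778,np.radians(-148.2))
E
```

```text
time: 43.6
tool_pos: [0.6195, 0.0369, 0.119]
orientation: [-0.001, -0.275, 0.962, 0.0]
contact_force: [-0.8, -0.3, -4.6]
gripper_width: 0.222
grip_force: 60.5
time: 43.98
tool_pos: [0.621, 0.0373, 0.1218]
orientation: [0.001, -0.274, 0.962, -0.0]
contact_force: [0.2, -0.2, -5.0]
gripper_width: 0.225
grip_force: 60.4
row [ 0.3  0.8 44. ] [-0.     0.001  0.001]
```

```bash
python3 -m handwheel '[[[10,0.2,0.5,14,0,0,0],[10,0.2,0.5,23,0,0,0],[10,0.2,0.5,28,0,0,0],[10,0.2,0.5,33,0,0,0],[10,0.2,0.5,38,0,0,0],[10,0.2,0.5,42,0,0,0],[10,0.2,0.5,44,0,0,0],[10,0.2,0.5,45,0,0,0]]]'
python3 -m handwheel '[[[10,0,0,0.5,0,0,0],[10,0,0,1,0,0,0],[10,0,0,1,0,0,0]]]'
python3 -c "
from h import *
go(.6203,.0378,.0778)"
python3 -m handwheel '[[[10,0,0,-10,0,0,0],[10,0,0,-40,0,0,0],[10,0,0,-80,0,0,0],[10,0,0,-90,0,0,0],[10,0,0,-90,0,0,0]]]'
python3 - <<'E'
from h import *
yaw=np.radians(-98.2); t=np.array([.4325,.0006])+.0355*np.array([np.cos(yaw),np.sin(yaw)]); print(t)
go(*t,.1650,yaw)
c=cam("scene","s3.png"); P=cloud(c); f=cv2.cvtColor(c["frame"],cv2.COLOR_RGB2HSV)
red=((f[...,0]<8)|(f[...,0]>172))&(f[...,1]>130)
red[:180]=0;red[270:]=0;red[:,:200]=0;red[:,330:]=0
for m,a,ce in blobs(red,2): print(a,ce,P[m].max(0))
E
```

```text
time: 44.98
tool_pos: [0.6199, 0.0374, 0.0775]
orientation: [-0.0, -0.275, 0.962, -0.0]
contact_force: [-11.6, -2.4, 18.8]
gripper_width: 0.222
grip_force: 63.8
time: 45.35
tool_pos: [0.6199, 0.0373, 0.0775]
orientation: [0.0, -0.275, 0.962, -0.0]
contact_force: [-12.2, -1.7, 20.7]
gripper_width: 0.227
grip_force: 64.1
row [-0.6  0.2 -0.3] 0
time: 45.98
tool_pos: [0.6202, 0.038, 0.1649]
orientation: [0.0, -0.274, 0.962, 0.0]
contact_force: [-0.8, 0.3, -6.1]
gripper_width: 0.225
grip_force: 60.7
[ 0.42743667 -0.03453706]
row [202.1  40.1  -0.4] [-0.     0.001 -0.872]
3 [230.33333333 209.33333333] [ 0.63081029 -0.13210707  0.04274783]
5 [289.8 238.4] [0.65640137 0.05919745 0.04463941]
```

Both pins read down (tops at z about 0.043 and 0.045). Now the mallet goes back to its stand.

```bash
python3 -m handwheel '[[[10,40,8,0,0,0,-0.17],[10,80,16,0,0,0,-0.34],[10,120,24,0,0,0,-0.51],[10,160,32,0,0,0,-0.68],[10,202,40,0,0,0,-0.872],[10,202,40,0,0,0,-0.872],[10,202,40,30,0,0,-0.872],[10,202,40,80,0,0,-0.872]]]'
python3 -m handwheel '[[[10,0,0,0,0,0,0],[10,0,0,0,0,0,0],[10,0,0,0,0,0,0]]]'
python3 - <<'E'
from h import *
c=cam("wrist"); s=monitor.state(); P=cloud(c); M=rot(s["orientation"]); print(s["tool_pos"])
for lo,hi in((275,295),):
    ok=(c["z_map"][:240,lo:hi].ravel()>.05)
    q=((P[:240,lo:hi].reshape(-1,3)-s["tool_pos"])@M)[ok]; q=q[abs(q[:,2])<.05]
    print(np.polyfit(q[:,0],q[:,2],1))
go(.4278,-.0346,.0403,np.radians(-98.2))
c=cam("scene"); cv2.imwrite("pics/s4c.png",cv2.resize(c["frame"][120:280,210:410,::-1],None,fx=3.5,fy=3.5))
E
```

```text
time: 47.02
tool_pos: [0.4291, -0.0343, 0.0848]
orientation: [0.002, -0.654, 0.756, -0.001]
contact_force: [0.5, 0.5, -5.0]
gripper_width: 0.222
grip_force: 60.6
time: 47.4
tool_pos: [0.4287, -0.0345, 0.0864]
orientation: [0.001, -0.655, 0.756, -0.001]
contact_force: [0.3, -0.6, -5.1]
gripper_width: 0.22
grip_force: 60.8
[ 0.42851789 -0.03450433  0.08640876]
[ 0.00614848 -0.01743891]
row [ 0.3  0.8 46.1] [-0.002  0.001  0.   ]
```

View pics/s4c.png

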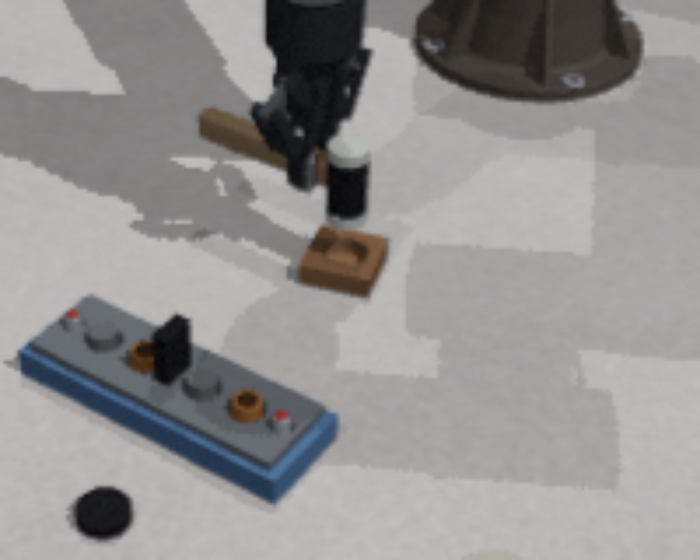

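Both pins are down, and the mallet is upright over the stand hole at (345,245). Lowering it now.

```bash
python3 -m handwheel '[[[10,0.2,0.5,15,0,0,0],[10,0.2,0.5,24,0,0,0],[10,0.2,0.5,28,0,0,0],[10,0.2,0.5,31,0,0,0],[10,0.2,0.5,34,0,0,0],[10,0.2,0.5,37,0,0,0],[10,0.2,0.5,37,0,0,0]]]'
python3 -m handwheel '[[[10,0,0,3,0,0,0],[10,0,0,6,0,0,0],[10,0,0,8,0,0,0],[10,0,0,9,0,0,0],[10,0,0,9,0,0,0]]]'
python3 - <<'E'
from h import *
go(.4278,-.0346,.0403,np.radians(-98.2))
E
```

```text
time: 48.38
tool_pos: [0.4267, -0.0351, 0.0479]
orientation: [-0.0, -0.655, 0.756, 0.0]
contact_force: [0.2, -0.1, -4.2]
gripper_width: 0.223
grip_force: 60.9
time: 49.0
tool_pos: [0.4268, -0.0353, 0.04]
orientation: [-0.0, -0.655, 0.756, -0.0]
contact_force: [-5.6, -0.4, 15.3]
gripper_width: 0.218
grip_force: 63.7
row [-0.8 -0.9 -0.3] [-0.    -0.     0.001]
```

On the floor of the stand. I'll release, retreat and check everything.

```bash
python3 -m handwheel '[[[10,0,0,-0.7,0,0,0],[25,0,0,-0.7,0,0,0],[50,0,0,-0.7,0,0,0],[55,0,0,-0.7,0,0,0],[55,0,0,-30,0,0,0],[55,0,0,-80,0,0,0],[55,0,0,-140,0,0,0],[55,0,0,-195,0,0,0]]]'
python3 -m handwheel '[[[55,-50,-30,0,0,0,0],[55,-100,-60,0,0,0,0],[55,-110,-60,0,0,0,0],[55,-110,-60,0,0,0,0]]]'
python3 - <<'E'
from h import *
c=cam("wrist","w11.png"); P=cloud(c);f=cv2.cvtColor(c["frame"],cv2.COLOR_RGB2HSV); ok=c["z_map"]>.12
plate(c,.032); parts(c,.036,.0425)
for m,a,ce in blobs(ok&(abs(P[...,2]-.078)<.004),100):
  q=P[m];A=np.c_[q[:,:2]-q[:,:2].mean(0),np.ones(len(q))]; print("head",a,ce,cv2.minEnclosingCircle(q[:,:2].astype(np.float32)),np.linalg.lstsq(A,q[:,2],rcond=None)[0])
red=((f[...,0]<8)|(f[...,0]>172))&(f[...,1]>120)&(P[...,2]>.035)&(P[...,2]<.06)
for m,a,ce in blobs(red,6): print("pin",a,ce,P[m].mean(0))
E
```

```text
time: 50.0
tool_pos: [0.4267, -0.0351, 0.2363]
orientation: [0.0, -0.655, 0.756, -0.0]
contact_force: [0.4, 0.3, -0.7]
gripper_width: 0.645
grip_force: 0.0
time: 50.5
tool_pos: [0.5015, 0.0656, 0.2335]
orientation: [-0.001, -0.655, 0.755, 0.0]
contact_force: [1.0, 0.0, 0.1]
gripper_width: 0.644
grip_force: 0.0
plate rect ((0.6413460969924927, -0.015484586358070374), (0.1747380942106247, 0.07134046405553818), 83.58208465576172)
hole 0.6512 0.058 [0.0209 0.0171]
hole 0.6459 0.0273 [0.0292 0.028 ]
hole 0.6414 -0.0124 [0.0284 0.0281]
hole 0.6353 -0.0638 [0.0289 0.0289]
grip 789 ((0.6384254097938538, -0.03827722743153572), (0.013905921950936317, 0.030501917004585266), 84.22188568115234)
grip 1613 ((0.4317839741706848, 0.0005033425986766815), (0.032747771590948105, 0.03310360759496689), 14.609573364257812)
part px [92.  3.] n 164 xy 0.6313 -0.0996 r 0.0093 ray [ 0.6388 -0.1018] z 0.0397 [71. 73. 75.]
part px [100.  48.] n 633 xy 0.635 -0.0647 r 0.0112 ray [ 0.6424 -0.0676] z 0.04 [63. 41. 28.]
part px [111. 114.] n 535 xy 0.641 -0.0118 r 0.0111 ray [ 0.6487 -0.0123] z 0.0398 [81. 83. 86.]
part px [119. 159.] n 486 xy 0.6455 0.0272 r 0.0111 ray [0.6531 0.0291] z 0.04 [97. 66. 49.]
part px [124. 191.] n 111 xy 0.6498 0.0568 r 0.0072 ray [0.6562 0.0596] z 0.04 [92. 86. 88.]
head 789 [81.91381496 81.06337136] ((0.6385133862495422, -0.038393259048461914), 0.015868352726101875) [ 0.00595855 -0.02041372  0.07665901]
head 1617 [362.39950526  93.19171305] ((0.431494802236557, 0.0006079399609006941), 0.017030373215675354) [-0.0044514   0.00203274  0.07766784]
pin 57 [119.89473684 193.21052632] [0.65022516 0.05696148 0.0437842 ]
```

View pics/w11.png

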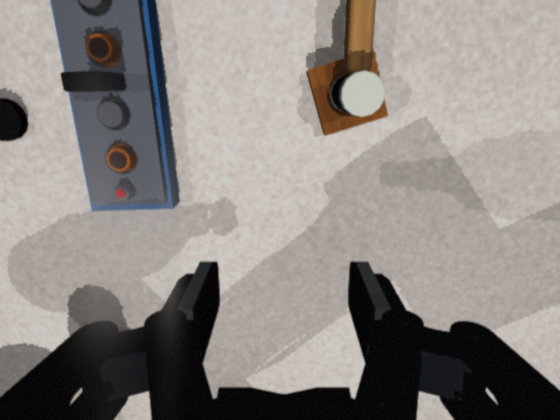

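The mallet stands upright in its stand with its top at z 0.078 at (362,93). The plate is flush, the mounts are seated, and pin b is down at (120,193) with its top at 0.0438. Nothing touches the robot.

```bash
python3 -c "
from bench import job
print(job.finish_job())"
```

```text
the job is handed in; nothing more can be done
None
```

The job is handed in at about 50 s of the 184 s allowed: both mounts and both blanks are seated, the plate is flush, both pins are driven down and the mallet is back upright in its stand; the hand-in gave no verdict.

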